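Pile the die plates in the transit box and block them in

ROBOT

A 7-joint arm with a two-finger parallel gripper is mounted at the origin on a cart in front of the work surface, level with it; the furniture and walls round the work are solid. World frame = base frame: x ahead of the robot, y to its left, z up, the work surface at z = 0. Lengths are in m, angles in rad, forces in N, time in s.
With the tool pointing down it reaches from about 0.4 to 0.9 m from the base axis. Payload 5.5 kg.
Tool frame: the origin (TCP) lies at the very end of the fingers, on their centre line; the grasp point (between the pads) lies 19 mm behind it; z points along the fingers, y is the direction in which the jaws open and shut (so a half turn about z gives the same grasp; the last joint's range is limited). The gripper opens to 85 mm and grips with 20 to 120 N. Pads are 22 mm wide; open, the fingers measure 114 mm over their backs; the gripper's body (76 mm by 85 mm) begins 54 mm behind the grasp point. The pads swing forward as they close: fully open they stand 13 mm farther back than shut.
Start: joints at [-0.963, 0.501, -0.427, 1.55, 0.221, 1.138, -0.21], TCP at [0.22, 0.612, 0.231] pointing down, gripper open.
Joint ranges: [-2.88, 2.88], [-0.31, 2.03], [-1.54, 1.56], [0.2, 2.42], [-1.41, 4.55], [0.19, 2.02], [-2.57, 2.57]. Speed limits (rad/s): [2.57, 2.57, 3.14, 3.14, 3.14, 3.14, 3.14].

INTERFACE

Orientations are given as a unit quaternion [w, x, y, z].
In Python, from rig import ctrl, cams gives the robot as it stands.
- The arm moves only by the tool play_rows, never from a script. Its argument "motion" is a list of rows, each a list of 7 numbers: the finger opening in m, from 0 to 0.0854, then the shift along the tool's x, y, z in m, then the turn, a rotation vector about the tool's x, y, z in rad. A call has 1 to 20 rows; each row is the pose to reach, as a shift and turn from the pose commanded when the call began, along the tool's axes at that moment; what a row does not reach only later rows make up. A row lasts 1/12 s, in which the tool goes at most 41.7 mm and 7.16 degrees, less where a joint would pass 70% of its speed; a pose out of reach is approached as far as the arm can. A call with a gripper value outside its range is refused whole. The fingers move at their own pace and stop on an object; "force" is the grip in N (left out, the last holds). Time passes only in rows, so rows that repeat a pose let the fingers close. It gives the time, the measured TCP pose, the force and the opening at its end, in the units of the state.
- ctrl.observe(): the state, without advancing time (a new reading comes with each control period).
- cams.get_image(name): name is "scene" or "top"; returns a dict with "color" (384x512x3 uint8, red, green, blue), "camera_matrix" (3x3 intrinsics, pixels), "dist_coeffs" ([k1, k2, p1, p2, k3] as OpenCV has them; the pictures are not rectified), "world_to_cam" (4x4, takes a point from world to camera coordinates). Camera axes: x right, y down, z forward; pixel columns grow to the right and rows downward; lengths in m; the calibration is good to about 2 mm. A picture is of the moment at which its call begins. There is no depth.
- ctrl.sign_off(): hands the job in, once; it reports no verdict.
The state is a dict: "time_s": time; "joint_positions": joint angles; "qvel": joint speeds; "effort": joint torques, N m; "position": TCP position; "tool_rot": TCP orientation; "contact_force": force on the tool from outside, world axes, zero at the start; "torque": the same for the moment, N m; "finger_gap": opening from 0.0 (shut) to 1.0 (fully open).
Only numpy, scipy, OpenCV 4.12 (cv2) and the standard library are available. Lean on these libraries where they do the work, as an engineer would, in place of code of your own. Each camera call takes 0.05 s, during which the arm holds its last target. There are 200 camera calls.

TASK

Pack the steel plates for transport: stack every plate lying on the bench flat in the plywood transit box as one square pile, with the plates lengthwise along the shorter side of the box. Then fill the gaps left round the pile with the three wooden blocks, each standing upright and square with the box and down on the box floor, so that nothing can shift: the two long blocks along the long sides of the pile, the short one at its end. Leave the other things on the bench alone.

Things in the scene. Friction and masses are not known exactly. Their poses are not given: they have to be found in the camera images.
- transit_box: open plywood transit box, fixed to the bench: outside 134 mm (its x) x 162 mm (its y) x 42 mm high, walls 10 mm, floor 8 mm thick; inside 114 mm (x) x 142 mm (y) x 34 mm deep. Origin at the centre of its underside, z up
- box_floor (a point): centre of the box's inner floor, 8 mm above the bench, axes as the box. With each plate's x along the box's x, the box is filled across its y by narrow block 40 + pile 44 + wide block 50 mm with 8 mm to spare, and along its x by pile 80 + short block 26 with 8 mm to spare (short block's 40 mm side across the box's y)
- plate_1: loose flat steel plate, 80 mm (its x) x 44 mm (its y) x 8 mm (z), about 0.2 kg, all four alike; origin at the centre of its underside. Two to four of them are present, lying singly on the bench
- plate_2: loose flat steel plate, 80 mm (its x) x 44 mm (its y) x 8 mm (z), about 0.2 kg, all four alike; origin at the centre of its underside. Two to four of them are present, lying singly on the bench
- plate_3: loose flat steel plate, 80 mm (its x) x 44 mm (its y) x 8 mm (z), about 0.2 kg, all four alike; origin at the centre of its underside. Two to four of them are present, lying singly on the bench
- plate_4: loose flat steel plate, 80 mm (its x) x 44 mm (its y) x 8 mm (z), about 0.2 kg, all four alike; origin at the centre of its underside. Two to four of them are present, lying singly on the bench
- block_narrow: loose pale wooden packing block, the narrow long one: 104 mm (its x) x 40 mm (its y), 58 mm tall (z), standing upright on the bench; origin at the centre of its underside. When home on the box floor it stands 24 mm proud of the rim
- block_wide: loose pale wooden packing block, the wide long one: 104 mm (its x) x 50 mm (its y), 58 mm tall (z), standing upright on the bench; origin at the centre of its underside. When home on the box floor it stands 24 mm proud of the rim
- block_short: loose pale wooden packing block, the short one: 26 mm (its x) x 40 mm (its y), 58 mm tall (z), standing upright on the bench; origin at the centre of its underside. When home on the box floor it stands 24 mm proud of the rim
- gauge_block: bystander: ground steel block 30 x 40 x 50 mm, origin under its centre; leave alone
- bolt_1: bystander: M12 bolt standing on its head, 50 mm tall; leave alone
- bolt_2: bystander: M12 bolt standing on its head, 50 mm tall; leave alone

How it is judged:
By the outcome, as a careful person would: the job done as asked, in the order asked, and still so for the second after the job is handed in, with the robot touching nothing.
Of plate_1, plate_2, plate_3, plate_4 only 2 to 4 are there at a start; the rules pass over those that are not, and their reading is None.
At some moment in a run one of block_narrow, block_wide may be knocked a few centimetres aside while the robot is not near it.
It also fails if it takes over 210 s, if anything falls off the work surface, if the arm or the gripper's body presses on something with over 40 N, if the wrist force passes 120 N, or if a joint passes its speed limit or range.

## Working session

There is one attempt and no reset: what is moved stays moved. The work goes in short steps, Python scripts to look and compute and a tool call to move; the robot and the scene stay as the last step left them, time stands still between calls to the robot, and variables do not carry over. Pictures are saved under pics/ and viewed, about 12 in all and at most 16, crops included, and the job is handed in when it is done.

Besides the shell and the picture viewer there is one more tool, called after "Emit:" in YAML: its name, and indented under it one key for each argument. play_rows: Moves the arm, as the interface text tells. Its arguments: {"type":"object","properties":{"motion":{"type":"array"},"force":{"type":"number"}},"required":["motion"]}

```bash
ls; mkdir -p pics; python3 - <<'E'
from rig import ctrl,cams
import cv2
print(ctrl.observe())
for n in("scene","top"):
    d=cams.get_image(n); cv2.imwrite(f"pics/{n}0.png",d["color"][...,::-1]); print(n,d["camera_matrix"].tolist(),d["dist_coeffs"],d["world_to_cam"].round(4).tolist())
E
```

```text
pics
{'time_s': 0.0, 'joint_positions': array([-0.9627934 ,  0.50184502, -0.42677731,  1.55146975,  0.22078548,
        1.13827091, -0.21028296]), 'qvel': array([ 0.0001157 , -0.00041978,  0.0005251 ,  0.00086873,  0.00036713,
       -0.0017426 , -0.00143716]), 'effort': array([-3.14397194e-04, -5.69507933e+01, -5.81605554e+00, -2.80937076e+01,
        1.06055819e-02,  1.16463113e-02, -1.09082757e-05]), 'position': array([0.21951537, 0.61107217, 0.23025166]), 'tool_rot': array([-2.03624247e-04,  1.71520286e-01,  9.85180110e-01, -9.48987168e-04]), 'contact_force': array([-0.80128265, -0.398735  ,  0.46770185]), 'torque': array([ 0.03642643, -0.0083309 , -0.01526099]), 'finger_gap': 0.9974437602889223}
scene [[444.68674345662834, 0.0, 253.5678815471279], [0.0, 444.68674345662834, 192.45044832119677], [0.0, 0.0, 1.0]] [0.0031687 0.        0.        0.        0.       ] [[0.8067, -0.591, -0.0054, -0.4598], [-0.3025, -0.4051, -0.8628, 0.2212], [0.5077, 0.6976, -0.5055, 0.8181], [0.0, 0.0, 0.0, 1.0]]
top [[360.74413245199605, 0.0, 258.5959551489707], [0.0, 360.74413245199605, 193.7394108642111], [0.0, 0.0, 1.0]] [-0.11317271  0.          0.          0.          0.        ] [[0.0009, -0.9998, 0.0216, -0.0002], [-0.9914, -0.0037, -0.1311, 0.5618], [0.1312, -0.0213, -0.9911, 0.8266], [0.0, 0.0, 0.0, 1.0]]
```

View pics/top0.png

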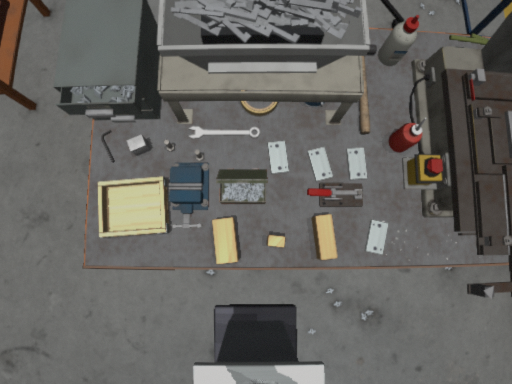

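View pics/scene0.png

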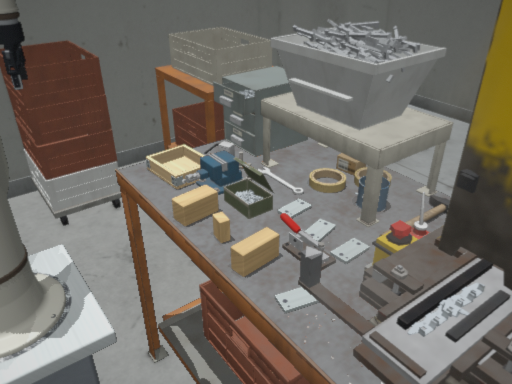

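The top view shows four plates at about (278,157), (319,163), (357,163) and (377,236). The blocks are at (226,240), (276,240) and (325,237), and the box is at (132,207) with the vise close on its right. Next I measure them.

```bash
cat > h.py <<'E'
from rig import ctrl,cams
import cv2,numpy as np
from scipy.spatial.transform import Rotation as R
def img(n): return cams.get_image(n)
def ray(d,uv,z):
    p=cv2.undistortPoints(np.float64(uv).reshape(-1,1,2),d["camera_matrix"],d["dist_coeffs"]).reshape(-1,2)
    W=d["world_to_cam"];Rm=W[:3,:3];c=-Rm.T@W[:3,3]
    v=np.c_[p,np.ones(len(p))]@Rm
    return c+v*((z-c[2])/v[:,2])[:,None]
def proj(d,P):
    W=d["world_to_cam"];r=cv2.Rodrigues(W[:3,:3])[0]
    return cv2.projectPoints(np.float64(P).reshape(-1,1,3),r,W[:3,3],d["camera_matrix"],d["dist_coeffs"])[0].reshape(-1,2)
def rect(d,mask,z):
    """largest contour -> world rectangle at height z: centre, (long,short), yaw of long side"""
    c=max(cv2.findContours(mask.astype(np.uint8),cv2.RETR_EXTERNAL,cv2.CHAIN_APPROX_NONE)[0],key=cv2.contourArea)
    P=ray(d,c.reshape(-1,2),z)[:,:2]
    (cx,cy),(w,h),a=cv2.minAreaRect((P*1000).astype(np.float32))
    if w<h: w,h,a=h,w,a+90
    return np.round([cx,cy,w,h,(a+90)%180-90],1)
def save(d,n,x0,y0,x1,y1,k):
    cv2.imwrite(n,cv2.resize(d["color"][y0:y1,x0:x1,::-1],None,fx=k,fy=k,interpolation=cv2.INTER_CUBIC))
E
python3 - <<'E'
from h import *
d=img("top"); im=d["color"]; hsv=cv2.cvtColor(im,cv2.COLOR_RGB2HSV)
save(d,"pics/c1.png",90,120,290,270,4)
def roi(m,u,v,r=26):
    o=np.zeros_like(m);o[v-r:v+r,u-r:u+r]=m[v-r:v+r,u-r:u+r];return o
pl=((hsv[...,1]<40)&(hsv[...,2]>130)).astype(np.uint8); pl=cv2.morphologyEx(pl,cv2.MORPH_CLOSE,np.ones((3,3)))
for u,v in((278,157),(319,163),(357,163),(377,236)):print("plate",rect(d,roi(pl,u,v),.008),im[v,u])
for n,u,v in(("wide",226,240),("short",276,240),("narrow",325,237),("box",132,207)):
    print(n,hsv[v-3:v+4:2,u-18:u+19:3].tolist() if n!="box" else hsv[207,95:172:2].tolist())
E
```

```text
plate [660.8 -47.8  80.5  43.9   6.8] [189 196 195]
plate [ 643.8 -154.4   81.2   44.    14.6] [182 190 189]
plate [ 646.2 -249.3   82.    44.7    4.2] [180 187 186]
plate [ 459.9 -294.4   82.8   43.6  -13. ] [182 190 188]
wide [[[13, 18, 99], [5, 17, 91], [21, 88, 179], [23, 88, 199], [26, 82, 203], [27, 80, 202], [25, 83, 202], [26, 80, 203], [23, 89, 201], [19, 104, 103], [158, 16, 62], [0, 2, 105], [0, 2, 103]], [[13, 18, 98], [12, 14, 92], [19, 97, 173], [23, 89, 201], [26, 84, 201], [28, 80, 201], [26, 82, 200], [26, 82, 199], [22, 90, 201], [18, 104, 118], [150, 4, 58], [30, 2, 105], [10, 8, 101]], [[10, 8, 99], [10, 8, 92], [20, 87, 170], [23, 90, 201], [26, 81, 201], [28, 77, 201], [27, 80, 201], [26, 81, 201], [22, 91, 201], [17, 103, 144], [15, 9, 59], [0, 0, 104], [0, 5, 100]], [[6, 12, 104], [6, 13, 98], [18, 91, 166], [22, 89, 200], [27, 78, 202], [28, 74, 202], [28, 78, 203], [25, 83, 202], [23, 90, 198], [18, 100, 173], [8, 19, 54], [30, 5, 103], [5, 15, 99]]]
short [[[0, 2, 104], [0, 3, 102], [60, 3, 92], [16, 65, 83], [22, 91, 200], [26, 83, 202], [26, 83, 200], [27
[... 1301 characters left out ...]
[22, 93, 200], [21, 94, 201], [22, 93, 198], [22, 91, 202], [20, 95, 180], [13, 18, 99], [9, 18, 100], [10, 8, 98]]]
box [[11, 20, 100], [19, 25, 112], [29, 65, 196], [29, 57, 178], [16, 94, 60], [16, 97, 63], [17, 91, 123], [28, 51, 189], [30, 45, 202], [29, 43, 202], [31, 43, 201], [29, 42, 201], [30, 42, 202], [29, 44, 202], [30, 45, 202], [29, 45, 202], [30, 44, 201], [29, 47, 201], [29, 49, 201], [31, 51, 200], [29, 50, 202], [29, 53, 203], [29, 52, 201], [30, 54, 202], [29, 57, 203], [31, 58, 204], [27, 66, 201], [25, 71, 200], [24, 74, 199], [25, 71, 200], [24, 74, 202], [25, 71, 200], [25, 73, 200], [28, 64, 200], [28, 60, 192], [18, 101, 71], [17, 84, 79], [0, 3, 74], [105, 5, 104]]
```

View pics/c1.png

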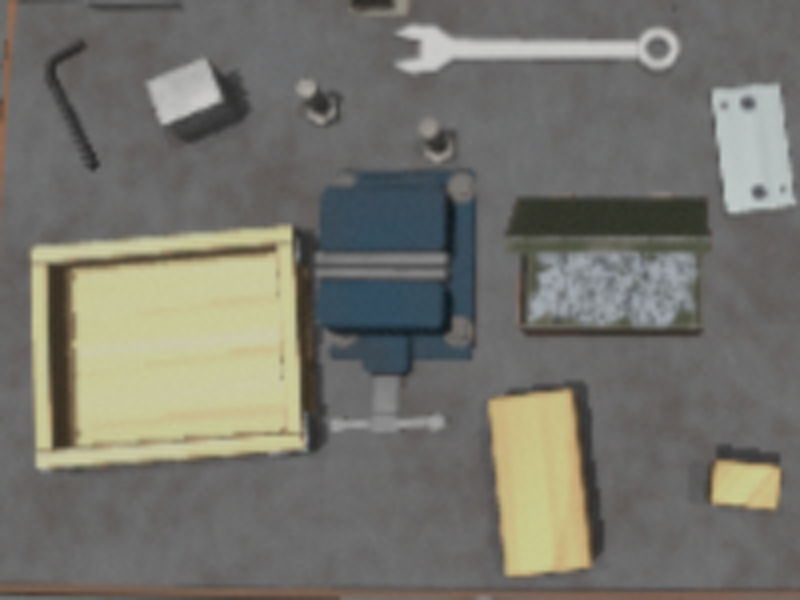

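```bash
cat >> h.py <<'E'
def blocks(d,spots,z=.058,vmin=186,r=32):
    hsv=cv2.cvtColor(d["color"],cv2.COLOR_RGB2HSV)
    m=((hsv[...,1]>55)&(hsv[...,2]>vmin)&(hsv[...,0]<36)).astype(np.uint8)
    out=[]
    for u,v in spots:
        o=np.zeros_like(m);o[max(0,v-r):v+r,max(0,u-r):u+r]=m[max(0,v-r):v+r,max(0,u-r):u+r]
        out.append(rect(d,o,z))
    return out
E
python3 - <<'E'
from h import *
d=img("top"); hsv=cv2.cvtColor(d["color"],cv2.COLOR_RGB2HSV)
print(blocks(d,[(226,240),(276,240),(325,237)]))
m=((hsv[...,1]>30)&(hsv[...,2]>165)&(hsv[...,0]<40)).astype(np.uint8);m[:,:85]=0;m[:,170:]=0
print("box",rect(d,m,.042))
c=max(cv2.findContours(m,cv2.RETR_EXTERNAL,cv2.CHAIN_APPROX_NONE)[0],key=cv2.contourArea)
ap=cv2.approxPolyDP(c,4,True).reshape(-1,2);print(ap.tolist(),ray(d,ap,.042).round(4).tolist())
for n,u,v in(("vise left edge",168,180),("vise centre top",188,186),("gauge",136,144),("clamp red",315,192)):print(n,ray(d,[(u,v)],.06).round(3))
s=img("scene"); save(s,"pics/s1.png",110,120,370,315,3)
E
```

```text
[array([450.7,  80.1,  99. ,  44.8,   6.6]), array([449.3, -38.8,  35.6,  21.7,  84.3]), array([ 459.6, -155. ,   98.7,   34.4,    7. ])]
box [530.  306.9 160.9 133.6 -85.2]
[[162, 177], [98, 182], [99, 236], [165, 231], [154, 228], [164, 227]] [[0.6008, 0.2332, 0.042], [0.5884, 0.3906, 0.042], [0.4583, 0.381, 0.042], [0.4718, 0.2217, 0.042], [0.4786, 0.2481, 0.042], [0.4812, 0.2243, 0.042]]
vise left edge [[0.59  0.214 0.06 ]]
vise centre top [[0.576 0.167 0.06 ]]
gauge [[0.678 0.295 0.06 ]]
clamp red [[ 0.563 -0.131  0.06 ]]
```

View pics/s1.png

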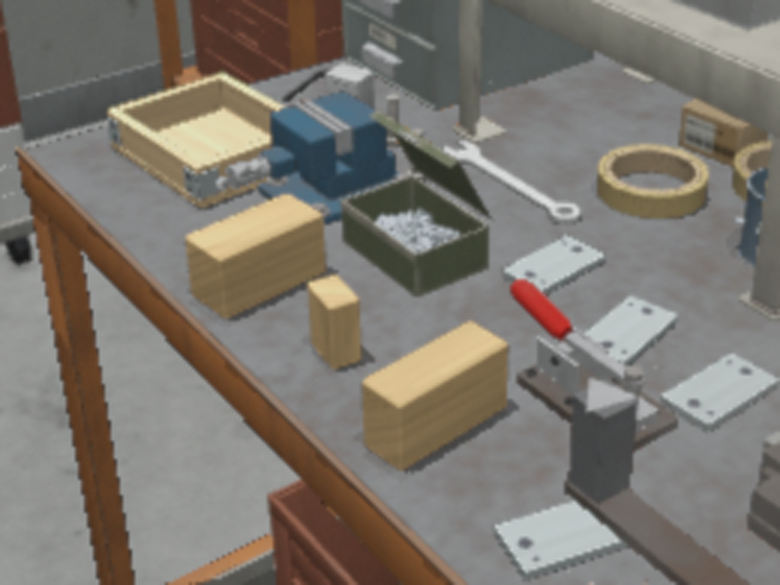

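```bash
cat >> h.py <<'E'
def go(*targets):
    """targets (x,y,z,heading of tool y in deg): print shift/turn from the present pose, tool axes"""
    o=ctrl.observe(); q=o["tool_rot"]; R0=R.from_quat([q[1],q[2],q[3],q[0]]); 
    h0=np.degrees(np.arctan2(*R0.as_matrix()[[1,0],1]))
    print("t",round(o["time_s"],1),"pos",np.round(o["position"],4),"head",h0.round(2),"F",o["contact_force"].round(1),"gap",round(o["finger_gap"]*.0854,4),"j",o["joint_positions"].round(2))
    for x,y,z,h in targets:
        h=h0+(h-h0+90)%180-90
        a=np.radians(h); Y=np.array([np.cos(a),np.sin(a),0]);Z=np.array([0,0,-1.]);T=np.c_[np.cross(Y,Z),Y,Z]
        s=R0.inv().apply(np.array([x,y,z])-o["position"]); r=(R0.inv()*R.from_matrix(T)).as_rotvec()
        print([x,y,z,h],"->",s.round(4).tolist(),r.round(3).tolist(),"rows",round(max(np.linalg.norm(s)/.0417,np.linalg.norm(r)/.125),1))
E
python3 - <<'E'
from h import *
d=img("top")
print(ray(d,[(278,100)],.15),ray(d,[(278,100)],.25),ray(d,[(170,185),(203,165),(205,205)],.07))
go((.661,-.048,.18,96.8),(.661,-.048,.03,96.8),(.661,-.048,-.002,96.8))
E
```

```text
[[ 0.75244437 -0.03847681  0.15      ]] [[ 0.71153764 -0.03067454  0.25      ]] [[0.57705046 0.2067769  0.07      ]
 [0.62438348 0.13122347 0.07      ]
 [0.53094534 0.12458353 0.07      ]]
t 0.3 pos [0.2196 0.6115 0.2309] head 70.25 F [ 0.   0.1 -0.4] gap 0.0856 j [-0.96  0.5  -0.43  1.55  0.22  1.14 -0.21]
[0.661, -0.048, 0.18, np.float64(96.80000000000001)] -> [-0.6383, -0.4715, 0.0512] [-0.001, -0.0, -0.463] rows 19.1
[0.661, -0.048, 0.03, np.float64(96.80000000000001)] -> [-0.6383, -0.4714, 0.2012] [-0.001, -0.0, -0.463] rows 19.6
[0.661, -0.048, -0.002, np.float64(96.80000000000001)] -> [-0.6383, -0.4714, 0.2332] [-0.001, -0.0, -0.463] rows 19.8
```

Emit:
play_rows:
  motion:
    - [0.065,-0.638,-0.471,0.051,-0.001,0,-0.463]
    - [0.065,-0.638,-0.471,0.051,-0.001,0,-0.463]
    - [0.065,-0.638,-0.471,0.051,-0.001,0,-0.463]
    - [0.065,-0.638,-0.471,0.051,-0.001,0,-0.463]
    - [0.065,-0.638,-0.471,0.051,-0.001,0,-0.463]
    - [0.065,-0.638,-0.471,0.051,-0.001,0,-0.463]
    - [0.065,-0.638,-0.471,0.051,-0.001,0,-0.463]
    - [0.065,-0.638,-0.471,0.051,-0.001,0,-0.463]
    - [0.065,-0.638,-0.471,0.051,-0.001,0,-0.463]
    - [0.065,-0.638,-0.471,0.051,-0.001,0,-0.463]
    - [0.065,-0.638,-0.471,0.051,-0.001,0,-0.463]
    - [0.065,-0.638,-0.471,0.051,-0.001,0,-0.463]
    - [0.065,-0.638,-0.471,0.051,-0.001,0,-0.463]
    - [0.065,-0.638,-0.471,0.051,-0.001,0,-0.463]
    - [0.065,-0.638,-0.471,0.051,-0.001,0,-0.463]
    - [0.065,-0.638,-0.471,0.051,-0.001,0,-0.463]
    - [0.065,-0.638,-0.471,0.051,-0.001,0,-0.463]
    - [0.065,-0.638,-0.471,0.051,-0.001,0,-0.463]
    - [0.065,-0.638,-0.471,0.051,-0.001,0,-0.463]
    - [0.065,-0.638,-0.471,0.051,-0.001,0,-0.463]

```text
time_s: 1.97
position: [0.6636, -0.0585, 0.1792]
tool_rot: [0.001, -0.054, 0.999, -0.002]
contact_force: [-0.8, -2.1, 0.9]
finger_gap: 0.76
```

```bash
python3 - <<'E'
from h import *
go((.661,-.048,.18,96.8),(.661,-.048,-.002,96.8))
d=img("top"); save(d,"pics/t2.png",60,90,410,290,2)
E
```

```text
t 2.0 pos [ 0.6636 -0.0585  0.1792] head 96.15 F [-0.8 -2.1  0.9] gap 0.0649 j [ 0.22  0.55 -0.24  1.56  0.15  1.04  1.61]
[0.661, -0.048, 0.18, np.float64(96.80000000000001)] -> [0.0015, 0.0107, -0.0008] [-0.005, 0.001, -0.011] rows 0.3
[0.661, -0.048, -0.002, np.float64(96.80000000000001)] -> [0.0017, 0.0117, 0.1812] [-0.005, 0.001, -0.011] rows 4.4
```

View pics/t2.png

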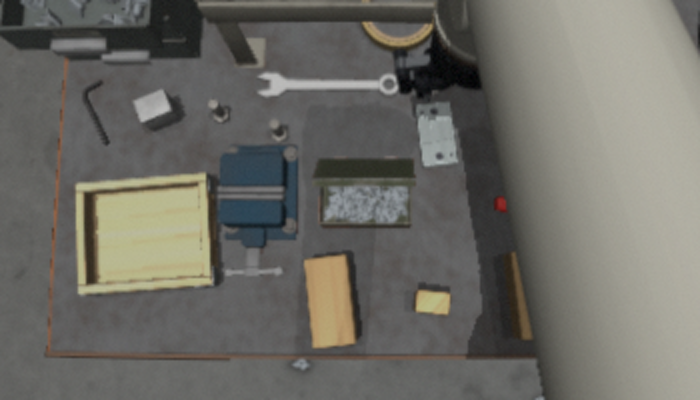

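The arm works clear of everything, and the jaws are above plate 1. The box, wide block and short block are unchanged.

Emit:
play_rows:
  motion:
    - [0.065,0,0,0.08,0,0,0]
    - [0.065,0,0,0.12,0,0,0]
    - [0.065,0,0,0.15,0,0,0]
    - [0.065,0,0,0.15,0,0,0]
    - [0.065,0,0,0.16,0,0,0]
    - [0.065,0,0,0.168,0,0,0]
    - [0.065,0,0,0.174,0,0,0]
    - [0.065,0,0,0.178,0,0,0]
    - [0.065,0,0,0.181,0,0,0]
    - [0.065,0,0,0.181,0,0,0]
    - [0.04,0,0,0.181,0,0,0]
    - [0.04,0,0,0.181,0,0,0]
    - [0.04,0,0,0.181,0,0,0]
    - [0.04,0,0,0.181,0,0,0]
    - [0.04,0,0,0.181,0,0,0]
    - [0.04,0,0,0.181,0,0,0]
  force: 70

```text
time_s: 3.35
position: [0.6619, -0.0471, 0.001]
tool_rot: [0.001, -0.059, 0.998, 0.0]
contact_force: [-0.1, -0.4, 5.9]
finger_gap: 0.486
```

```bash
python3 - <<'E'
from h import *
go()
E
```

```text
t 3.4 pos [ 0.6619 -0.0471  0.001 ] head 96.76 F [-0.1 -0.4  5.9] gap 0.0415 j [ 0.18  0.77 -0.21  1.65  0.21  0.74  1.56]
```

Emit:
play_rows:
  motion:
    - [0.03,0,0,0,0,0,0]
    - [0.03,0,0,-0.02,0,0,0]
    - [0.03,0,0,-0.05,0,0,0]
    - [0.03,0,0,-0.09,0,0,0]
    - [0.03,0,0,-0.13,0,0,0]
    - [0.03,0,0,-0.17,0,0,0]
    - [0.03,0,0,-0.18,0,0,0]
    - [0.03,0,0,-0.18,0,0,0]
    - [0.03,0,0,-0.18,0,0,0]

```text
time_s: 4.1
position: [0.6606, -0.0473, 0.1793]
tool_rot: [0.0, -0.059, 0.998, 0.0]
contact_force: [-1.4, -0.2, -3.3]
finger_gap: 0.483
```

```bash
python3 - <<'E'
from h import *
c=np.array([.530,.307]);a=np.radians(4.8);ex=np.array([np.cos(a),np.sin(a)]);ey=np.array([-ex[1],ex[0]])
p=c+.015*ex+.005*ey;print(p)
go((*p,.18,94.8),(*p,.06,94.8))
d=img("top"); save(d,"pics/t3.png",180,70,340,190,4)
E
```

```text
[0.544529   0.31323763]
t 4.1 pos [ 0.6606 -0.0473  0.1793] head 96.77 F [-1.4 -0.2 -3.3] gap 0.0413 j [ 0.21  0.55 -0.25  1.57  0.15  1.04  1.61]
[np.float64(0.544529003672081), np.float64(0.3132376319462323), 0.18, np.float64(94.80000000000001)] -> [0.0728, 0.3717, -0.0005] [0.001, 0.001, 0.034] rows 9.1
[np.float64(0.544529003672081), np.float64(0.3132376319462323), 0.06, np.float64(94.80000000000001)] -> [0.0729, 0.3716, 0.1195] [0.001, 0.001, 0.034] rows 9.5
```

View pics/t3.png

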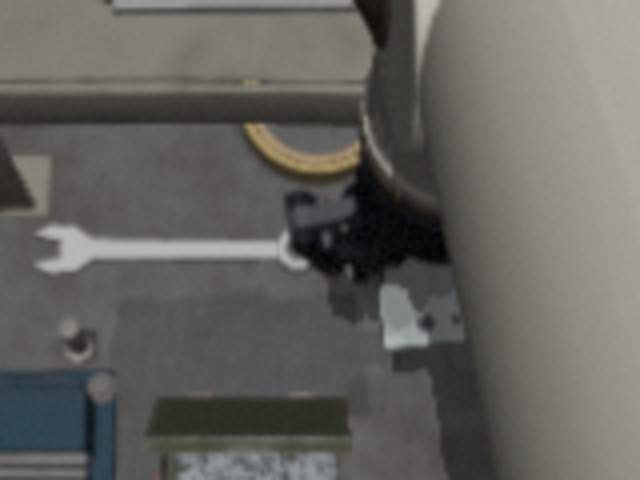

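Emit:
play_rows:
  motion:
    - [0.03,0.073,0.372,0,0,0,0.034]
    - [0.03,0.073,0.372,0,0,0,0.034]
    - [0.03,0.073,0.372,0,0,0,0.034]
    - [0.03,0.073,0.372,0,0,0,0.034]
    - [0.03,0.073,0.372,0,0,0,0.034]
    - [0.03,0.073,0.372,0,0,0,0.034]
    - [0.03,0.073,0.372,0,0,0,0.034]
    - [0.03,0.073,0.372,0,0,0,0.034]
    - [0.03,0.073,0.372,0,0,0,0.034]
    - [0.03,0.073,0.372,0,0,0,0.034]
    - [0.03,0.073,0.372,0.03,0,0,0.034]
    - [0.03,0.073,0.372,0.06,0,0,0.034]
    - [0.03,0.073,0.372,0.09,0,0,0.034]
    - [0.03,0.073,0.372,0.12,0,0,0.034]
    - [0.03,0.073,0.372,0.12,0,0,0.034]
    - [0.03,0.073,0.372,0.12,0,0,0.034]
    - [0.03,0.073,0.372,0.12,0,0,0.034]

```text
time_s: 5.57
position: [0.5444, 0.3138, 0.0595]
tool_rot: [-0.0, -0.042, 0.999, 0.0]
contact_force: [0.1, -0.5, -2.3]
finger_gap: 0.481
```

```bash
python3 - <<'E'
from h import *
p=(.5445,.3132)
go((*p,.06,94.8),(*p,.011,94.8))
d=img("top"); save(d,"pics/t4.png",70,110,270,260,4)
E
```

```text
t 5.6 pos [0.5444 0.3138 0.0595] head 94.83 F [ 0.1 -0.5 -2.3] gap 0.0411 j [-0.35  0.65 -0.3   1.73  0.25  0.8   0.9 ]
[0.5445, 0.3132, 0.06, np.float64(94.80000000000001)] -> [-0.0, -0.0006, -0.0005] [0.001, -0.001, 0.001] rows 0.0
[0.5445, 0.3132, 0.011, np.float64(94.80000000000001)] -> [-0.0001, -0.0006, 0.0485] [0.001, -0.001, 0.001] rows 1.2
```

View pics/t4.png

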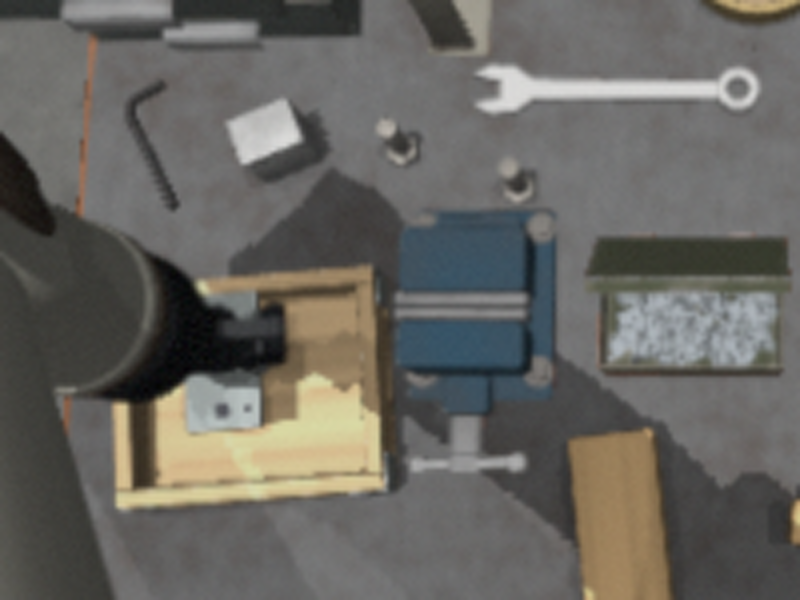

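The plate hangs over the box beside the centre, square with its walls. Now I lower it and release.

Emit:
play_rows:
  motion:
    - [0.03,0,0,0.015,0,0,0]
    - [0.03,0,0,0.028,0,0,0]
    - [0.03,0,0,0.036,0,0,0]
    - [0.03,0,0,0.042,0,0,0]
    - [0.03,0,0,0.046,0,0,0]
    - [0.03,0,0,0.049,0,0,0]
    - [0.03,0,0,0.05,0,0,0]
    - [0.03,0,0,0.05,0,0,0]
    - [0.06,0,0,0.05,0,0,0]
    - [0.06,0,0,0.05,0,0,0]
    - [0.06,0,0,0.05,0,0,0]
    - [0.06,0,0,0.04,0,0,0]
    - [0.06,0,0,0.0,0,0,0]
    - [0.06,0,0,-0.04,0,0,0]
    - [0.06,0,0,-0.08,0,0,0]
    - [0.06,0,0,-0.12,0,0,0]
    - [0.06,0,0,-0.12,0,0,0]
    - [0.06,0,0,-0.12,0,0,0]

```text
time_s: 7.12
position: [0.5468, 0.3151, 0.1844]
tool_rot: [0.004, -0.042, 0.999, 0.002]
contact_force: [-0.3, 0.5, -0.9]
finger_gap: 0.701
```

```bash
python3 - <<'E'
from h import *
go((.644,-.154,.18,104.6))
E
```

```text
t 7.1 pos [0.5468 0.3151 0.1844] head 94.82 F [-0.3  0.5 -0.9] gap 0.0599 j [-0.32  0.5  -0.34  1.66  0.19  1.01  0.94]
[0.644, -0.154, 0.18, np.float64(104.6)] -> [-0.0574, -0.4756, 0.0029] [0.004, 0.008, -0.171] rows 11.5
```

Emit:
play_rows:
  motion:
    - [0.065,-0.06,-0.474,0,0,0,-0.171]
    - [0.065,-0.06,-0.474,0,0,0,-0.171]
    - [0.065,-0.06,-0.474,0,0,0,-0.171]
    - [0.065,-0.06,-0.474,0,0,0,-0.171]
    - [0.065,-0.06,-0.474,0,0,0,-0.171]
    - [0.065,-0.06,-0.474,0,0,0,-0.171]
    - [0.065,-0.06,-0.474,0,0,0,-0.171]
    - [0.065,-0.06,-0.474,0,0,0,-0.171]
    - [0.065,-0.06,-0.474,0,0,0,-0.171]
    - [0.065,-0.06,-0.474,0,0,0,-0.171]
    - [0.065,-0.06,-0.474,0,0,0,-0.171]
    - [0.065,-0.06,-0.474,0,0,0,-0.171]
    - [0.065,-0.06,-0.474,0.04,0,0,-0.171]
    - [0.065,-0.06,-0.474,0.08,0,0,-0.171]
    - [0.065,-0.06,-0.474,0.12,0,0,-0.171]
    - [0.065,-0.06,-0.474,0.12,0,0,-0.171]
    - [0.065,-0.06,-0.474,0.12,0,0,-0.171]
    - [0.065,-0.06,-0.474,0.12,0,0,-0.171]

```text
time_s: 8.62
position: [0.6451, -0.1533, 0.0605]
tool_rot: [0.001, -0.127, 0.992, 0.0]
contact_force: [0.2, 0.2, 1.3]
finger_gap: 0.761
```

```bash
python3 - <<'E'
from h import *
go((.644,-.154,.0,104.6))
E
```

```text
t 8.6 pos [ 0.6451 -0.1533  0.0605] head 104.64 F [0.2 0.2 1.3] gap 0.065 j [ 0.36  0.69 -0.23  1.63  0.2   0.84  1.87]
[0.644, -0.154, 0.0, np.float64(104.6)] -> [0.0013, -0.0004, 0.0605] [0.001, 0.001, 0.001] rows 1.5
```

Emit:
play_rows:
  motion:
    - [0.065,0.001,0,0.02,0,0,0]
    - [0.065,0.001,0,0.035,0,0,0]
    - [0.065,0.001,0,0.046,0,0,0]
    - [0.065,0.001,0,0.053,0,0,0]
    - [0.065,0.001,0,0.058,0,0,0]
    - [0.065,0.001,0,0.061,0,0,0]
    - [0.065,0.001,0,0.061,0,0,0]
    - [0.03,0.001,0,0.061,0,0,0]
    - [0.03,0.001,0,0.061,0,0,0]
    - [0.03,0.001,0,0.061,0,0,0]
    - [0.03,0.001,0,0.061,0,0,0]
    - [0.03,0.001,0,0.061,0,0,0]
    - [0.03,0.001,0,0.061,0,0,0]
    - [0.03,0.001,0,0.05,0,0,0]
    - [0.03,0.001,0,0.02,0,0,0]
    - [0.03,0.001,0,-0.02,0,0,0]
    - [0.03,0.001,0,-0.06,0,0,0]
    - [0.03,0.001,0,-0.1,0,0,0]
    - [0.03,0.001,0,-0.12,0,0,0]
    - [0.03,0.001,0,-0.12,0,0,0]

```text
time_s: 10.28
position: [0.647, -0.1545, 0.1865]
tool_rot: [0.005, -0.127, 0.992, -0.001]
contact_force: [0.7, -0.5, -1.7]
finger_gap: 0.493
```

```bash
python3 - <<'E'
from h import *
go((.5445,.3132,.18,94.8))
E
```

```text
t 10.3 pos [ 0.647  -0.1545  0.1865] head 104.61 F [ 0.7 -0.5 -1.7] gap 0.0421 j [ 0.38  0.54 -0.26  1.57  0.15  1.04  1.9 ]
[0.5445, 0.3132, 0.18, np.float64(94.80000000000001)] -> [-0.0188, 0.4785, 0.0047] [-0.003, 0.01, 0.171] rows 11.5
```

Emit:
play_rows:
  motion:
    - [0.03,-0.021,0.477,0,0,0,0.171]
    - [0.03,-0.021,0.477,0,0,0,0.171]
    - [0.03,-0.021,0.477,0,0,0,0.171]
    - [0.03,-0.021,0.477,0,0,0,0.171]
    - [0.03,-0.021,0.477,0,0,0,0.171]
    - [0.03,-0.021,0.477,0,0,0,0.171]
    - [0.03,-0.021,0.477,0,0,0,0.171]
    - [0.03,-0.021,0.477,0,0,0,0.171]
    - [0.03,-0.021,0.477,0,0,0,0.171]
    - [0.03,-0.021,0.477,0,0,0,0.171]
    - [0.03,-0.021,0.477,0,0,0,0.171]
    - [0.03,-0.021,0.477,0,0,0,0.171]
    - [0.03,-0.021,0.477,0.03,0,0,0.171]
    - [0.03,-0.021,0.477,0.07,0,0,0.171]
    - [0.03,-0.021,0.477,0.11,0,0,0.171]
    - [0.03,-0.021,0.477,0.11,0,0,0.171]
    - [0.03,-0.021,0.477,0.11,0,0,0.171]
    - [0.03,-0.021,0.477,0.11,0,0,0.171]

```text
time_s: 11.78
position: [0.5436, 0.3134, 0.0706]
tool_rot: [0.0, -0.042, 0.999, 0.001]
contact_force: [0.4, -0.2, -1.1]
finger_gap: 0.487
```

```bash
python3 - <<'E'
from h import *
go((.5445,.3135,.019,94.8))
E
```

```text
t 11.8 pos [0.5436 0.3134 0.0706] head 94.82 F [ 0.4 -0.2 -1.1] gap 0.0416 j [-0.34  0.63 -0.31  1.73  0.25  0.82  0.9 ]
[0.5445, 0.3135, 0.019, np.float64(94.80000000000001)] -> [-0.0008, -0.0001, 0.0516] [0.002, 0.001, 0.0] rows 1.2
```

Emit:
play_rows:
  motion:
    - [0.03,-0.001,0,0.015,0,0,0]
    - [0.03,-0.001,0,0.03,0,0,0]
    - [0.03,-0.001,0,0.04,0,0,0]
    - [0.03,-0.001,0,0.046,0,0,0]
    - [0.03,-0.001,0,0.05,0,0,0]
    - [0.03,-0.001,0,0.053,0,0,0]
    - [0.03,-0.001,0,0.053,0,0,0]
    - [0.03,-0.001,0,0.053,0,0,0]
    - [0.06,-0.001,0,0.053,0,0,0]
    - [0.06,-0.001,0,0.053,0,0,0]
    - [0.06,-0.001,0,0.053,0,0,0]
    - [0.06,-0.001,0,0.043,0,0,0]
    - [0.06,-0.001,0,0.01,0,0,0]
    - [0.06,-0.001,0,-0.03,0,0,0]
    - [0.06,-0.001,0,-0.07,0,0,0]
    - [0.06,-0.001,0,-0.11,0,0,0]
    - [0.06,-0.001,0,-0.11,0,0,0]
    - [0.06,-0.001,0,-0.11,0,0,0]

```text
time_s: 13.28
position: [0.5465, 0.3144, 0.1837]
tool_rot: [0.003, -0.042, 0.999, 0.002]
contact_force: [0.8, -0.5, -1.1]
finger_gap: 0.706
```

```bash
python3 - <<'E'
from h import *
go((.646,-.249,.18,94.2))
d=img("top"); save(d,"pics/t5.png",80,160,190,250,5)
E
```

```text
t 13.3 pos [0.5465 0.3144 0.1837] head 94.8 F [ 0.8 -0.5 -1.1] gap 0.0603 j [-0.31  0.5  -0.34  1.66  0.19  1.01  0.94]
[0.646, -0.249, 0.18, np.float64(94.19999999999999)] -> [-0.052, -0.5697, 0.0018] [0.004, 0.007, 0.011] rows 13.7
```

Emit:
play_rows:
  motion:
    - [0.065,-0.054,-0.569,0,0,0,0.01]
    - [0.065,-0.054,-0.569,0,0,0,0.01]
    - [0.065,-0.054,-0.569,0,0,0,0.01]
    - [0.065,-0.054,-0.569,0,0,0,0.01]
    - [0.065,-0.054,-0.569,0,0,0,0.01]
    - [0.065,-0.054,-0.569,0,0,0,0.01]
    - [0.065,-0.054,-0.569,0,0,0,0.01]
    - [0.065,-0.054,-0.569,0,0,0,0.01]
    - [0.065,-0.054,-0.569,0,0,0,0.01]
    - [0.065,-0.054,-0.569,0,0,0,0.01]
    - [0.065,-0.054,-0.569,0,0,0,0.01]
    - [0.065,-0.054,-0.569,0,0,0,0.01]
    - [0.065,-0.054,-0.569,0,0,0,0.01]
    - [0.065,-0.054,-0.569,0,0,0,0.01]
    - [0.065,-0.054,-0.569,0.04,0,0,0.01]
    - [0.065,-0.054,-0.569,0.08,0,0,0.01]
    - [0.065,-0.054,-0.569,0.12,0,0,0.01]
    - [0.065,-0.054,-0.569,0.12,0,0,0.01]
    - [0.065,-0.054,-0.569,0.12,0,0,0.01]
    - [0.065,-0.054,-0.569,0.12,0,0,0.01]

```text
time_s: 15.0
position: [0.6464, -0.2492, 0.0598]
tool_rot: [0.0, -0.037, 0.999, 0.001]
contact_force: [-0.8, 0.4, 0.4]
finger_gap: 0.759
```

```bash
python3 - <<'E'
from h import *
go((.646,-.249,.0,94.2))
d=img("top"); save(d,"pics/t6.png",80,160,250,270,4.5)
E
```

```text
t 15.0 pos [ 0.6464 -0.2492  0.0598] head 94.27 F [-0.8  0.4  0.4] gap 0.0648 j [ 0.45  0.73 -0.18  1.55  0.16  0.87  1.86]
[0.646, -0.249, 0.0, np.float64(94.19999999999999)] -> [0.0004, 0.0002, 0.0598] [0.001, 0.0, 0.001] rows 1.4
```

View pics/t6.png

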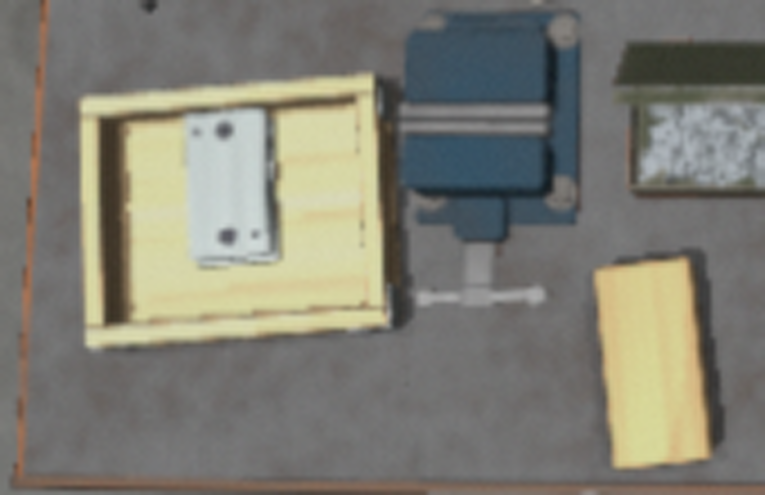

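Emit:
play_rows:
  motion:
    - [0.065,0,0,0.02,0,0,0]
    - [0.065,0,0,0.035,0,0,0]
    - [0.065,0,0,0.046,0,0,0]
    - [0.065,0,0,0.053,0,0,0]
    - [0.065,0,0,0.058,0,0,0]
    - [0.065,0,0,0.06,0,0,0]
    - [0.065,0,0,0.06,0,0,0]
    - [0.03,0,0,0.06,0,0,0]
    - [0.03,0,0,0.06,0,0,0]
    - [0.03,0,0,0.06,0,0,0]
    - [0.03,0,0,0.06,0,0,0]
    - [0.03,0,0,0.06,0,0,0]
    - [0.03,0,0,0.06,0,0,0]

```text
time_s: 16.13
position: [0.6467, -0.2495, 0.0003]
tool_rot: [0.001, -0.037, 0.999, 0.0]
contact_force: [-1.1, 0.2, 5.9]
finger_gap: 0.485
```

```bash
cat >> h.py <<'E'
def box(d):
    hsv=cv2.cvtColor(d["color"],cv2.COLOR_RGB2HSV)
    m=((hsv[...,1]>30)&(hsv[...,2]>165)&(hsv[...,0]<40)).astype(np.uint8);m[:,:85]=0;m[:,170:]=0
    return rect(d,m,.042)
def pile(d,z):
    hsv=cv2.cvtColor(d["color"],cv2.COLOR_RGB2HSV)
    m=((hsv[...,1]<28)&(hsv[...,2]>135)).astype(np.uint8);m=cv2.morphologyEx(m,cv2.MORPH_CLOSE,np.ones((3,3)))
    o=np.zeros_like(m);o[177:232,105:155]=m[177:232,105:155]
    return rect(d,o,z)
E
python3 - <<'E'
from h import *
go()
d=img("top");b=box(d);print(b,pile(d,.024))
a=np.radians(b[4]+90);ex=np.array([np.cos(a),np.sin(a)]);ey=np.array([-ex[1],ex[0]])
for s in ((-57,-71),(-57,71),(57,71),(57,-71)):
    P=(b[:2]+s[0]*ex+s[1]*ey)/1000; print(s,proj(d,[[*P,.008],[*P,.042]]).round(1).tolist())
hsv=cv2.cvtColor(d["color"],cv2.COLOR_RGB2HSV)
print(hsv[222,97:170,2].tolist()); print(hsv[178:240,145,2].tolist())
E
```

```text
t 16.1 pos [ 6.467e-01 -2.495e-01  3.000e-04] head 94.25 F [-1.1  0.2  5.9] gap 0.0414 j [ 0.44  0.81 -0.17  1.56  0.17  0.78  1.85]
[530.  306.9 161.  134.  -85.4] [544.5 313.6  84.6  48.6   5.6]
(-57, -71) [[164.3, 228.5], [160.9, 227.9]]
(-57, 71) [[107.8, 232.5], [102.4, 232.2]]
(57, 71) [[106.6, 187.1], [101.2, 185.0]]
(57, -71) [[162.2, 182.7], [158.8, 180.4]]
[118, 152, 205, 213, 208, 179, 88, 64, 63, 69, 104, 139, 191, 210, 212, 213, 211, 212, 213, 213, 213, 213, 214, 214, 214, 212, 212, 213, 213, 214, 212, 213, 213, 211, 212, 212, 213, 211, 212, 213, 212, 211, 214, 213, 212, 212, 211, 213, 214, 211, 211, 212, 211, 213, 213, 213, 213, 213, 212, 213, 211, 213, 211, 211, 211, 213, 212, 199, 109, 72, 68, 74, 63]
[188, 210, 210, 176, 119, 102, 175, 210, 213, 213, 212, 213, 214, 212, 213, 212, 212, 214, 213, 213, 214, 213, 214, 214, 215, 214, 213, 215, 214, 213, 212, 213, 213, 213, 212, 212, 213, 211, 213, 214, 211, 214, 211, 213, 214, 213, 212, 213, 213, 212, 198, 165, 207, 212, 210, 186, 112, 103, 107, 111, 115, 113]
```

Emit:
play_rows:
  motion:
    - [0.03,0,0,-0.015,0,0,0]
    - [0.03,0,0,-0.05,0,0,0]
    - [0.03,0,0,-0.09,0,0,0]
    - [0.03,0,0,-0.13,0,0,0]
    - [0.03,0,0,-0.17,0,0,0]
    - [0.03,0.06,0.568,-0.18,0,0,-0.01]
    - [0.03,0.06,0.568,-0.18,0,0,-0.01]
    - [0.03,0.06,0.568,-0.18,0,0,-0.01]
    - [0.03,0.06,0.568,-0.18,0,0,-0.01]
    - [0.03,0.06,0.568,-0.18,0,0,-0.01]
    - [0.03,0.06,0.568,-0.18,0,0,-0.01]
    - [0.03,0.06,0.568,-0.18,0,0,-0.01]
    - [0.03,0.06,0.568,-0.18,0,0,-0.01]
    - [0.03,0.06,0.568,-0.18,0,0,-0.01]
    - [0.03,0.06,0.568,-0.18,0,0,-0.01]
    - [0.03,0.06,0.568,-0.18,0,0,-0.01]
    - [0.03,0.06,0.568,-0.18,0,0,-0.01]
    - [0.03,0.06,0.568,-0.18,0,0,-0.01]
    - [0.03,0.06,0.568,-0.18,0,0,-0.01]
    - [0.03,0.06,0.568,-0.18,0,0,-0.01]

```text
time_s: 17.85
position: [0.5392, 0.3229, 0.1806]
tool_rot: [-0.001, -0.048, 0.999, 0.004]
contact_force: [-0.2, 1.3, -2.6]
finger_gap: 0.485
```

Emit:
play_rows:
  motion:
    - [0.03,0,0,0.03,0,0,0]
    - [0.03,0,0,0.07,0,0,0]
    - [0.03,0,0,0.1,0,0,0]
    - [0.03,0,0,0.1,0,0,0]
    - [0.03,0,0,0.1,0,0,0]
    - [0.03,0,0,0.1,0,0,0]
    - [0.03,0,0,0.1,0,0,0]

```text
time_s: 18.43
position: [0.5458, 0.3138, 0.0826]
tool_rot: [0.002, -0.042, 0.999, 0.002]
contact_force: [-0.1, 1.0, -1.2]
finger_gap: 0.487
```

```bash
python3 - <<'E'
from h import *
go((.5445,.3135,.025,94.8))
E
```

```text
t 18.4 pos [0.5458 0.3138 0.0826] head 94.81 F [-0.1  1.  -1.2] gap 0.0416 j [-0.34  0.62 -0.31  1.72  0.24  0.83  0.9 ]
[0.5445, 0.3135, 0.025, np.float64(94.80000000000001)] -> [0.0016, -0.0004, 0.0576] [0.003, 0.004, 0.0] rows 1.4
```

Emit:
play_rows:
  motion:
    - [0.03,0.0005,0,0.015,0,0,0]
    - [0.03,0.0005,0,0.03,0,0,0]
    - [0.03,0.0005,0,0.042,0,0,0]
    - [0.03,0.0005,0,0.048,0,0,0]
    - [0.03,0.0005,0,0.052,0,0,0]
    - [0.03,0.0005,0,0.055,0,0,0]
    - [0.03,0.0005,0,0.055,0,0,0]
    - [0.03,0.0005,0,0.055,0,0,0]
    - [0.06,0.0005,0,0.055,0,0,0]
    - [0.06,0.0005,0,0.055,0,0,0]
    - [0.06,0.0005,0,0.055,0,0,0]
    - [0.06,0.0005,0,0.045,0,0,0]
    - [0.06,0.0005,0,0.01,0,0,0]
    - [0.06,0.0005,0,-0.03,0,0,0]
    - [0.06,0.0005,0,-0.07,0,0,0]
    - [0.06,0.0005,0,-0.1,0,0,0]
    - [0.06,0.0005,0,-0.1,0,0,0]
    - [0.06,0.0005,0,-0.1,0,0,0]

```text
time_s: 19.93
position: [0.5451, 0.3137, 0.1836]
tool_rot: [0.003, -0.042, 0.999, 0.002]
contact_force: [-0.1, -0.2, -0.9]
finger_gap: 0.7
```

```bash
python3 - <<'E'
from h import *
go((.460,-.2945,.18,77.))
E
```

```text
t 19.9 pos [0.5451 0.3137 0.1836] head 94.83 F [-0.1 -0.2 -0.9] gap 0.0598 j [-0.31  0.5  -0.34  1.66  0.19  1.01  0.94]
[0.46, -0.2945, 0.18, np.float64(77.0)] -> [0.136, -0.5989, 0.0006] [0.004, 0.006, 0.311] rows 14.7
```

Emit:
play_rows:
  motion:
    - [0.065,0.135,-0.598,0,0,0,0.311]
    - [0.065,0.135,-0.598,0,0,0,0.311]
    - [0.065,0.135,-0.598,0,0,0,0.311]
    - [0.065,0.135,-0.598,0,0,0,0.311]
    - [0.065,0.135,-0.598,0,0,0,0.311]
    - [0.065,0.135,-0.598,0,0,0,0.311]
    - [0.065,0.135,-0.598,0,0,0,0.311]
    - [0.065,0.135,-0.598,0,0,0,0.311]
    - [0.065,0.135,-0.598,0,0,0,0.311]
    - [0.065,0.135,-0.598,0,0,0,0.311]
    - [0.065,0.135,-0.598,0,0,0,0.311]
    - [0.065,0.135,-0.598,0,0,0,0.311]
    - [0.065,0.135,-0.598,0,0,0,0.311]
    - [0.065,0.135,-0.598,0,0,0,0.311]
    - [0.065,0.135,-0.598,0,0,0,0.311]
    - [0.065,0.135,-0.598,0.04,0,0,0.311]
    - [0.065,0.135,-0.598,0.08,0,0,0.311]
    - [0.065,0.135,-0.598,0.12,0,0,0.311]
    - [0.065,0.135,-0.598,0.12,0,0,0.311]
    - [0.065,0.135,-0.598,0.12,0,0,0.311]

```text
time_s: 21.6
position: [0.4561, -0.2927, 0.0562]
tool_rot: [-0.004, 0.113, 0.994, 0.002]
contact_force: [0.7, 0.2, 0.4]
finger_gap: 0.761
```

```bash
python3 - <<'E'
from h import *
go((.460,-.2945,.0,77.))
d=img("top");print(pile(d,.032),blocks(d,[(226,240),(276,240)]))
E
```

```text
t 21.6 pos [ 0.4561 -0.2927  0.0562] head 77.01 F [0.7 0.2 0.4] gap 0.065 j [ 0.55  0.52 -0.03  1.95  0.03  0.68  1.84]
[0.46, -0.2945, 0.0, np.float64(77.0)] -> [-0.0047, -0.0011, 0.0561] [0.004, -0.008, 0.0] rows 1.4
[544.1 312.8  82.6  44.4   5.2] [array([450.5,  80. , 100.9,  45.8,   7.1]), array([449.4, -38.7,  36.9,  23. ,  89.6])]
```

Emit:
play_rows:
  motion:
    - [0.065,0,0,0,0,0,0]
    - [0.065,0,0,0,0,0,0]
    - [0.065,0,0,0,0,0,0]

```text
time_s: 21.9
position: [0.461, -0.2955, 0.0618]
tool_rot: [0.002, 0.113, 0.994, -0.001]
contact_force: [0.2, -0.7, 0.3]
finger_gap: 0.758
```

```bash
python3 - <<'E'
from h import *
go((.460,-.2945,.0,77.))
E
```

```text
t 21.9 pos [ 0.461  -0.2955  0.0618] head 77.02 F [ 0.2 -0.7  0.3] gap 0.0648 j [ 0.55  0.52 -0.03  1.94  0.03  0.68  1.84]
[0.46, -0.2945, 0.0, np.float64(77.0)] -> [0.0015, 0.0008, 0.0618] [-0.001, 0.005, 0.0] rows 1.5
```

Emit:
play_rows:
  motion:
    - [0.065,0,0,0.02,0,0,0]
    - [0.065,0,0,0.035,0,0,0]
    - [0.065,0,0,0.046,0,0,0]
    - [0.065,0,0,0.053,0,0,0]
    - [0.065,0,0,0.058,0,0,0]
    - [0.065,0,0,0.061,0,0,0]
    - [0.065,0,0,0.061,0,0,0]
    - [0.03,0,0,0.061,0,0,0]
    - [0.03,0,0,0.061,0,0,0]
    - [0.03,0,0,0.061,0,0,0]
    - [0.03,0,0,0.061,0,0,0]
    - [0.03,0,0,0.061,0,0,0]
    - [0.03,0,0,0.061,0,0,0]
    - [0.03,0,0,0.061,0,0,0]

```text
time_s: 23.07
position: [0.4597, -0.2948, -0.0009]
tool_rot: [0.001, 0.113, 0.994, 0.0]
contact_force: [-1.4, 1.3, 5.9]
finger_gap: 0.493
```

```bash
python3 - <<'E'
from h import *
go((.5445,.3135,.18,94.8))
E
```

```text
t 23.1 pos [ 0.4597 -0.2948 -0.0009] head 77.0 F [-1.4  1.3  5.9] gap 0.0421 j [ 0.55  0.62 -0.03  1.96  0.03  0.56  1.84]
[0.5445, 0.3135, 0.18, np.float64(94.80000000000001)] -> [0.054, 0.6119, -0.1806] [0.0, 0.001, -0.311] rows 15.4
```

Emit:
play_rows:
  motion:
    - [0.03,0,0,-0.015,0,0,0]
    - [0.03,0,0,-0.05,0,0,0]
    - [0.03,0,0,-0.09,0,0,0]
    - [0.03,0,0,-0.13,0,0,0]
    - [0.03,0,0,-0.17,0,0,0]
    - [0.03,0.054,0.612,-0.18,0,0,-0.311]
    - [0.03,0.054,0.612,-0.18,0,0,-0.311]
    - [0.03,0.054,0.612,-0.18,0,0,-0.311]
    - [0.03,0.054,0.612,-0.18,0,0,-0.311]
    - [0.03,0.054,0.612,-0.18,0,0,-0.311]
    - [0.03,0.054,0.612,-0.18,0,0,-0.311]
    - [0.03,0.054,0.612,-0.18,0,0,-0.311]
    - [0.03,0.054,0.612,-0.18,0,0,-0.311]
    - [0.03,0.054,0.612,-0.18,0,0,-0.311]
    - [0.03,0.054,0.612,-0.18,0,0,-0.311]
    - [0.03,0.054,0.612,-0.18,0,0,-0.311]
    - [0.03,0.054,0.612,-0.18,0,0,-0.311]
    - [0.03,0.054,0.612,-0.18,0,0,-0.311]
    - [0.03,0.054,0.612,-0.18,0,0,-0.311]
    - [0.03,0.054,0.612,-0.18,0,0,-0.311]

```text
time_s: 24.73
position: [0.5433, 0.318, 0.1787]
tool_rot: [0.0, -0.043, 0.999, 0.001]
contact_force: [-0.1, -0.4, -3.0]
finger_gap: 0.49
```

Emit:
play_rows:
  motion:
    - [0.03,0,0,0.0,0,0,0]
    - [0.03,0,0,0.0,0,0,0]
    - [0.03,0,0,0.03,0,0,0]
    - [0.03,0,0,0.06,0,0,0]
    - [0.03,0,0,0.09,0,0,0]
    - [0.03,0,0,0.09,0,0,0]
    - [0.03,0,0,0.09,0,0,0]
    - [0.03,0,0,0.09,0,0,0]
    - [0.03,0,0,0.09,0,0,0]

```text
time_s: 25.48
position: [0.5459, 0.3143, 0.0911]
tool_rot: [0.002, -0.042, 0.999, 0.001]
contact_force: [0.0, -0.2, -2.5]
finger_gap: 0.486
```

```bash
python3 - <<'E'
from h import *
go((.5445,.3135,.033,94.8))
E
```

```text
t 25.5 pos [0.5459 0.3143 0.0911] head 94.78 F [ 0.  -0.2 -2.5] gap 0.0415 j [-0.34  0.61 -0.3   1.72  0.23  0.85  0.91]
[0.5445, 0.3135, 0.033, np.float64(94.80000000000001)] -> [0.0017, -0.0008, 0.0581] [0.002, 0.004, -0.0] rows 1.4
```

Emit:
play_rows:
  motion:
    - [0.03,0.001,0,0.015,0,0,0]
    - [0.03,0.001,0,0.03,0,0,0]
    - [0.03,0.001,0,0.042,0,0,0]
    - [0.03,0.001,0,0.048,0,0,0]
    - [0.03,0.001,0,0.052,0,0,0]
    - [0.03,0.001,0,0.056,0,0,0]
    - [0.03,0.001,0,0.056,0,0,0]
    - [0.03,0.001,0,0.056,0,0,0]
    - [0.06,0.001,0,0.056,0,0,0]
    - [0.06,0.001,0,0.056,0,0,0]
    - [0.06,0.001,0,0.056,0,0,0]
    - [0.06,0.001,0,0.046,0,0,0]
    - [0.06,0.001,0,0.01,0,0,0]
    - [0.06,0.001,0,-0.03,0,0,0]
    - [0.06,0.001,0,-0.07,0,0,0]
    - [0.06,0.001,0,-0.09,0,0,0]
    - [0.06,0.001,0,-0.09,0,0,0]
    - [0.06,0.001,0,-0.09,0,0,0]

```text
time_s: 26.98
position: [0.5444, 0.3144, 0.1816]
tool_rot: [0.002, -0.042, 0.999, 0.002]
contact_force: [-1.2, -0.4, 0.0]
finger_gap: 0.706
```

```bash
python3 - <<'E'
from h import *
d=img("top");b=blocks(d,[(226,240),(276,240),(325,237)]);print(b)
x,y,_,_,a=b[0];a=np.radians(a)
g=(np.array([x,y])-15*np.array([np.cos(a),np.sin(a)]))/1000; print(g)
go((*g,.18,b[0][4]+90),(*g,.04,b[0][4]+90))
E
```

```text
[array([516. ,  87.5,  21. ,  18.6, -89.8]), array([449.4, -38.7,  37. ,  22.9,  89.9]), array([ 459.7, -154.8,   99.7,   36. ,    6.8])]
[0.51594764 0.10249991]
t 27.0 pos [0.5433 0.3137 0.1796] head 94.82 F [ 0.5  0.  -0.4] gap 0.06 j [-0.32  0.5  -0.33  1.66  0.18  1.01  0.94]
[np.float64(0.5159476402287717), np.float64(0.10249990861486685), 0.18, np.float64(180.20000000000005)] -> [0.045, -0.2081, -0.0007] [-0.0, 0.002, -1.49] rows 11.9
[np.float64(0.5159476402287717), np.float64(0.10249990861486685), 0.04, np.float64(180.20000000000005)] -> [0.0453, -0.2083, 0.1393] [-0.0, 0.002, -1.49] rows 11.9
```

Emit:
play_rows:
  motion:
    - [0.07,0.137,-0.225,0,0,0,-0.038]
    - [0.07,0.137,-0.225,0,0,0,-0.038]
    - [0.07,0.137,-0.225,0,0,0,-0.038]
    - [0.07,0.137,-0.225,0,0,0,-0.038]
    - [0.07,0.137,-0.225,0,0,0,-0.038]
    - [0.07,0.137,-0.225,0,0,0,-0.038]
    - [0.07,0.137,-0.225,0,0,0,-0.038]
    - [0.07,0.137,-0.225,0,0,0,-0.038]
    - [0.07,0.137,-0.225,0.04,0,0,-0.038]
    - [0.07,0.137,-0.225,0.08,0,0,-0.038]
    - [0.07,0.137,-0.225,0.08,0,0,-0.038]
    - [0.07,0.137,-0.225,0.08,0,0,-0.038]
    - [0.07,0.137,-0.225,0.08,0,0,-0.038]
    - [0.07,0.137,-0.225,0.08,0,0,-0.038]

```text
time_s: 28.2
position: [0.4273, 0.0789, 0.1003]
tool_rot: [0.002, -0.061, 0.998, 0.001]
contact_force: [-0.9, 0.2, 1.0]
finger_gap: 0.819
```

```bash
python3 - <<'E'
from h import *
d=img("top");print(pile(d,.040))
save(d,"pics/t7.png",80,165,260,285,4)
go((.4257,.077,.034,97))
s=img("scene"); save(s,"pics/s7.png",110,100,310,250,4)
E
```

```text
[542.9 313.5  80.6  43.8   5. ]
t 28.2 pos [0.4274 0.0788 0.1005] head 97.04 F [0.4 0.4 0.3] gap 0.0696 j [ 0.01  0.3  -0.29  2.19  0.14  0.67  1.32]
[0.4257, 0.077, 0.034, np.float64(97.0)] -> [0.0022, -0.0016, 0.0665] [0.001, 0.004, 0.001] rows 1.6
```

View pics/t7.png

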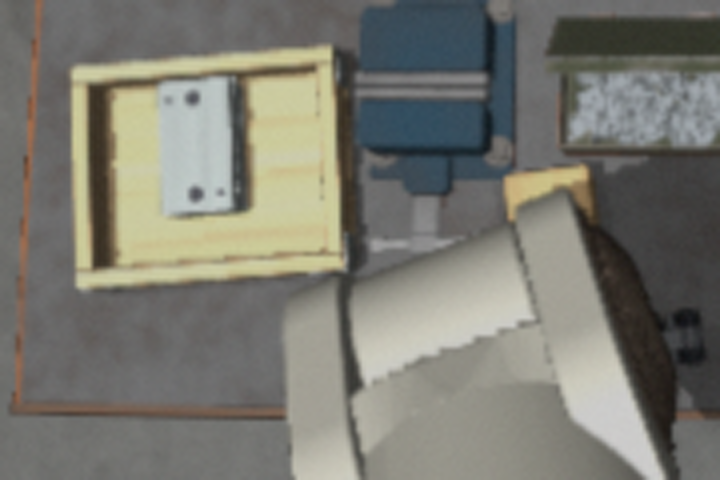

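View pics/s7.png

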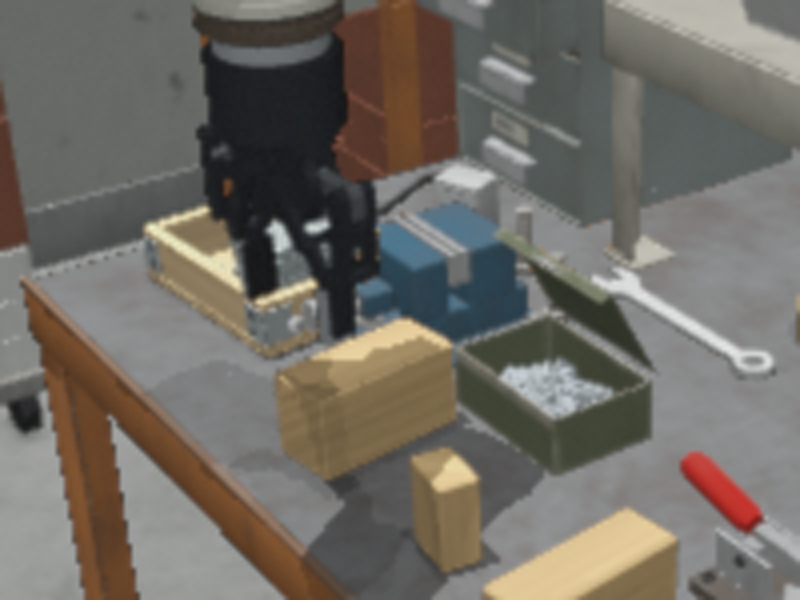

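The pile is square, measuring (543, 313.5) with a 5° yaw. The scene view shows the wide block about 6 px from where it was, so it has been knocked. I remeasure it from this view.

```bash
python3 - <<'E'
from h import *
s=img("scene")
old=np.array([[187,240],[325,222]])/3+[110,120]; new=np.array([[277,378],[455,345]])/4+[110,100]
print("top old",ray(s,old,.058).round(4).tolist());print("top new",ray(s,new,.058).round(4).tolist())
print("bot old",ray(s,[np.array([232,316])/3+[110,120]],0).round(4),"new",ray(s,[np.array([328,478])/4+[110,100]],0).round(4))
E
```

```text
top old [[0.3947, 0.0839, 0.058], [0.4965, 0.0426, 0.058]]
top new [[0.4198, 0.0969, 0.058], [0.5275, 0.0666, 0.058]]
bot old [[0.4092 0.0473 0.    ]] new [[0.4304 0.0625 0.    ]]
```

Emit:
play_rows:
  motion:
    - [0.07,0,0,-0.08,0,0,0]
    - [0.07,0,0.12,-0.08,0,0,0]
    - [0.07,0,0.24,-0.08,0,0,0]
    - [0.07,0,0.24,-0.08,0,0,0]
    - [0.07,0,0.24,-0.08,0,0,0]
    - [0.07,0,0.24,-0.08,0,0,0]
    - [0.07,0,0.24,-0.08,0,0,0]
    - [0.07,0,0.24,-0.08,0,0,0]
    - [0.07,0,0.24,-0.08,0,0,0]
    - [0.07,0,0.24,-0.08,0,0,0]
    - [0.07,0,0.24,-0.08,0,0,0]

```text
time_s: 29.27
position: [0.3968, 0.3146, 0.1789]
tool_rot: [0.0, -0.06, 0.998, 0.0]
contact_force: [0.4, 0.3, -0.3]
finger_gap: 0.816
```

```bash
python3 - <<'E'
from h import *
d=img("top");save(d,"pics/t8.png",80,165,260,285,4)
print(blocks(d,[(226,240)],r=36,vmin=186),blocks(d,[(226,240)],r=36,vmin=150),blocks(d,[(325,237)]))
go()
E
```

```text
[array([476.1,  94.2, 100.9,  46.1,   7.2])] [array([476.5,  94.5, 102.4,  48.5,   7.3])] [array([ 459.7, -154.9,   99.7,   35.8,    6.9])]
t 29.3 pos [0.3969 0.3144 0.1788] head 96.87 F [ 0.6 -1.3  0.1] gap 0.0699 j [-0.35  0.31 -0.44  1.96  0.16  0.91  0.82]
```

View pics/t8.png

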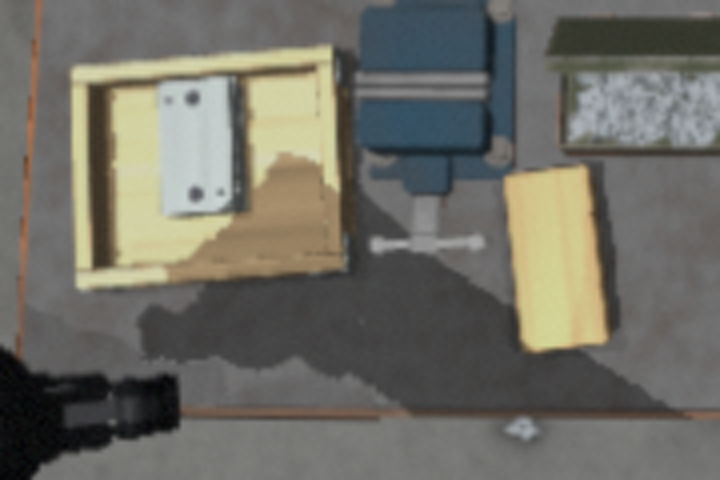

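Emit:
play_rows:
  motion:
    - [0.064,-0.027,-0.228,0,0,0,-0.004]
    - [0.064,-0.027,-0.228,0,0,0,-0.004]
    - [0.064,-0.027,-0.228,0,0,0,-0.004]
    - [0.064,-0.027,-0.228,0,0,0,-0.004]
    - [0.064,-0.027,-0.228,0,0,0,-0.004]
    - [0.064,-0.027,-0.228,0,0,0,-0.004]
    - [0.064,-0.027,-0.228,0.0,0,0,-0.004]
    - [0.064,-0.027,-0.228,0.04,0,0,-0.004]
    - [0.064,-0.027,-0.228,0.08,0,0,-0.004]
    - [0.064,-0.027,-0.228,0.08,0,0,-0.004]
    - [0.064,-0.027,-0.228,0.08,0,0,-0.004]
    - [0.064,-0.027,-0.228,0.08,0,0,-0.004]
    - [0.064,-0.027,-0.228,0.08,0,0,-0.004]
    - [0.064,-0.027,-0.228,0.08,0,0,-0.004]

```text
time_s: 30.48
position: [0.4527, 0.0938, 0.1008]
tool_rot: [0.002, -0.063, 0.998, 0.001]
contact_force: [0.5, -0.6, -0.7]
finger_gap: 0.75
```

```bash
python3 - <<'E'
from h import *
go((.4515,.0913,.034,97.2))
E
```

```text
t 30.5 pos [0.4527 0.0938 0.1008] head 97.24 F [ 0.5 -0.6 -0.7] gap 0.0641 j [-0.    0.34 -0.3   2.12  0.16  0.69  1.29]
[0.4515, 0.0913, 0.034, np.float64(97.19999999999999)] -> [0.0019, -0.0024, 0.0668] [0.001, 0.005, 0.001] rows 1.6
```

Emit:
play_rows:
  motion:
    - [0.064,0.001,-0.002,0.02,0,0,0]
    - [0.064,0.001,-0.002,0.038,0,0,0]
    - [0.064,0.001,-0.002,0.052,0,0,0]
    - [0.064,0.001,-0.002,0.06,0,0,0]
    - [0.064,0.001,-0.002,0.066,0,0,0]
    - [0.064,0.001,-0.002,0.066,0,0,0]
    - [0.064,0.001,-0.002,0.066,0,0,0]
    - [0.036,0.001,-0.002,0.066,0,0,0]
    - [0.036,0.001,-0.002,0.066,0,0,0]
    - [0.036,0.001,-0.002,0.066,0,0,0]
    - [0.036,0.001,-0.002,0.066,0,0,0]
    - [0.036,0.001,-0.002,0.066,0,0,0]
    - [0.036,0.001,-0.002,0.066,0,0,0]

```text
time_s: 31.57
position: [0.451, 0.0914, 0.0336]
tool_rot: [0.001, -0.063, 0.998, 0.001]
contact_force: [-1.8, -0.1, 4.4]
finger_gap: 0.57
```

```bash
python3 - <<'E'
from h import *
c=np.array([.530,.307]);a=np.radians(4.8);ex=np.array([np.cos(a),np.sin(a)]);ey=np.array([-ex[1],ex[0]])
p=c-.025*ex-.044*ey;print(p)
go((*p,.18,94.8),(*p,.11,94.8))
E
```

```text
[0.5087695  0.26106237]
t 31.6 pos [0.451  0.0914 0.0336] head 97.23 F [-1.8 -0.1  4.4] gap 0.0486 j [-0.04  0.47 -0.25  2.15  0.22  0.54  1.24]
[np.float64(0.5087695036253843), np.float64(0.26106236810971395), 0.18, np.float64(94.80000000000001)] -> [-0.0789, 0.1612, -0.1461] [0.001, 0.002, 0.042] rows 5.5
[np.float64(0.5087695036253843), np.float64(0.26106236810971395), 0.11, np.float64(94.80000000000001)] -> [-0.0788, 0.1611, -0.0761] [0.001, 0.002, 0.042] rows 4.7
```

Emit:
play_rows:
  motion:
    - [0.036,0,0,-0.02,0,0,0]
    - [0.036,0,0,-0.06,0,0,0]
    - [0.036,0,0,-0.1,0,0,0]
    - [0.036,0,0,-0.14,0,0,0]
    - [0.036,-0.02,0.04,-0.15,0,0,0.042]
    - [0.036,-0.04,0.08,-0.15,0,0,0.042]
    - [0.036,-0.06,0.12,-0.15,0,0,0.042]
    - [0.036,-0.079,0.161,-0.15,0,0,0.042]
    - [0.036,-0.079,0.161,-0.15,0,0,0.042]
    - [0.036,-0.079,0.161,-0.15,0,0,0.042]
    - [0.036,-0.079,0.161,-0.15,0,0,0.042]
    - [0.036,-0.079,0.161,-0.11,0,0,0.042]
    - [0.036,-0.079,0.161,-0.08,0,0,0.042]
    - [0.036,-0.079,0.161,-0.08,0,0,0.042]
    - [0.036,-0.079,0.161,-0.08,0,0,0.042]
    - [0.036,-0.079,0.161,-0.08,0,0,0.042]
    - [0.036,-0.079,0.161,-0.08,0,0,0.042]

```text
time_s: 32.98
position: [0.5099, 0.2611, 0.1149]
tool_rot: [0.002, -0.042, 0.999, 0.001]
contact_force: [-0.6, 1.6, -1.7]
finger_gap: 0.567
```

```bash
python3 - <<'E'
from h import *
go((.5088,.2611,.042,94.8))
s=img("scene"); save(s,"pics/s9.png",125,110,285,230,5)
d=img("top"); save(d,"pics/t9.png",80,160,230,270,5)
E
```

```text
t 33.0 pos [0.5099 0.2611 0.1149] head 94.78 F [-0.6  1.6 -1.7] gap 0.0484 j [-0.24  0.49 -0.35  1.85  0.22  0.83  0.95]
[0.5088, 0.2611, 0.042, np.float64(94.80000000000001)] -> [0.0013, -0.0, 0.0729] [0.002, 0.004, -0.0] rows 1.7
```

View pics/s9.png

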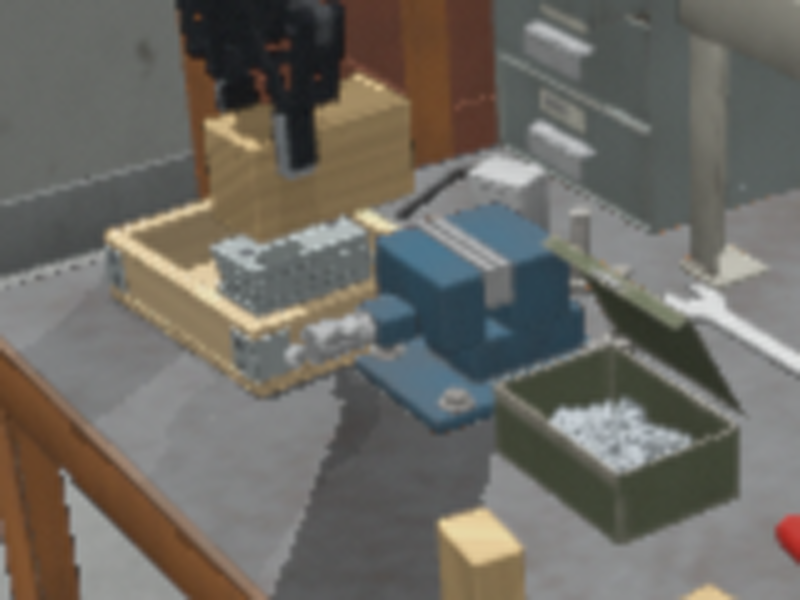

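The block hangs level and square above the near-side slot, and the four-plate pile shows behind and below it. I lower it now.

Emit:
play_rows:
  motion:
    - [0.036,0.001,0,0.015,0,0,0]
    - [0.036,0.001,0,0.03,0,0,0]
    - [0.036,0.001,0,0.04,0,0,0]
    - [0.036,0.001,0,0.048,0,0,0]
    - [0.036,0.001,0,0.055,0,0,0]
    - [0.036,0.001,0,0.06,0,0,0]
    - [0.036,0.001,0,0.064,0,0,0]
    - [0.036,0.001,0,0.068,0,0,0]
    - [0.036,0.001,0,0.07,0,0,0]
    - [0.036,0.001,0,0.071,0,0,0]
    - [0.036,0.001,0,0.071,0,0,0]
    - [0.036,0.001,0,0.071,0,0,0]

```text
time_s: 34.08
position: [0.5076, 0.2609, 0.0418]
tool_rot: [0.0, -0.042, 0.999, 0.001]
contact_force: [-0.1, 0.8, -2.5]
finger_gap: 0.569
```

```bash
python3 - <<'E'
from h import *
go((.5088,.2611,.042,94.8))
E
```

```text
t 34.1 pos [0.5076 0.2609 0.0418] head 94.82 F [-0.1  0.8 -2.5] gap 0.0486 j [-0.28  0.6  -0.31  1.88  0.27  0.7   0.91]
[0.5088, 0.2611, 0.042, np.float64(94.80000000000001)] -> [-0.0012, 0.0001, -0.0002] [0.001, 0.001, 0.0] rows 0.0
```

Emit:
play_rows:
  motion:
    - [0.036,-0.001,0,0.001,0,0,0]
    - [0.036,-0.001,0,0.0015,0,0,0]
    - [0.036,-0.001,0,0.002,0,0,0]
    - [0.036,-0.001,0,0.002,0,0,0]
    - [0.058,-0.001,0,0.002,0,0,0]
    - [0.058,-0.001,0,0.002,0,0,0]
    - [0.058,-0.001,0,0.002,0,0,0]
    - [0.058,-0.001,0,-0.01,0,0,0]
    - [0.058,-0.001,0,-0.05,0,0,0]
    - [0.058,-0.001,0,-0.09,0,0,0]
    - [0.058,-0.001,0,-0.13,0,0,0]
    - [0.058,-0.001,0,-0.14,0,0,0]
    - [0.058,-0.001,0,-0.14,0,0,0]

```text
time_s: 35.17
position: [0.5112, 0.2625, 0.1869]
tool_rot: [0.004, -0.042, 0.999, 0.002]
contact_force: [-0.1, 0.1, 0.1]
finger_gap: 0.677
```

```bash
python3 - <<'E'
from h import *
d=img("top");b=blocks(d,[(325,237)])[0];print(b)
a=np.radians(b[4]);g=(b[:2]-25*np.array([np.cos(a),np.sin(a)]))/1000
print(g);go((*g,.18,90+b[4]))
E
```

```text
[ 459.7 -154.7  100.3   36.4    6.7]
[ 0.43487073 -0.15761677]
t 35.2 pos [0.5097 0.2614 0.1843] head 94.82 F [-0.9 -0.5 -0.8] gap 0.0578 j [-0.22  0.4  -0.38  1.8   0.18  0.96  0.98]
[np.float64(0.43487073376153784), np.float64(-0.15761676842748332), 0.18, np.float64(96.69999999999999)] -> [0.1098, -0.4113, 0.0027] [0.002, 0.005, -0.033] rows 10.2
```

Emit:
play_rows:
  motion:
    - [0.058,0.093,-0.411,0,0,0,-0.033]
    - [0.058,0.093,-0.411,0,0,0,-0.033]
    - [0.058,0.093,-0.411,0,0,0,-0.033]
    - [0.058,0.093,-0.411,0,0,0,-0.033]
    - [0.058,0.093,-0.411,0,0,0,-0.033]
    - [0.058,0.093,-0.411,0,0,0,-0.033]
    - [0.058,0.093,-0.411,0,0,0,-0.033]
    - [0.058,0.093,-0.411,0,0,0,-0.033]
    - [0.058,0.093,-0.411,0,0,0,-0.033]
    - [0.058,0.093,-0.411,0,0,0,-0.033]
    - [0.058,0.093,-0.411,0,0,0,-0.033]
    - [0.058,0.093,-0.411,0.04,0,0,-0.033]
    - [0.058,0.093,-0.411,0.08,0,0,-0.033]
    - [0.058,0.093,-0.411,0.08,0,0,-0.033]
    - [0.058,0.093,-0.411,0.08,0,0,-0.033]
    - [0.058,0.093,-0.411,0.08,0,0,-0.033]
    - [0.058,0.093,-0.411,0.08,0,0,-0.033]
    - [0.058,0.093,-0.411,0.08,0,0,-0.033]

```text
time_s: 36.72
position: [0.452, -0.1568, 0.1034]
tool_rot: [0.002, -0.059, 0.998, -0.0]
contact_force: [0.3, -0.3, -0.3]
finger_gap: 0.683
```

```bash
python3 - <<'E'
from h import *
go((.4498,-.1559,.034,96.7))
d=img("top"); save(d,"pics/t10.png",85,160,245,280,5)
print(blocks(d,[(140,215)],z=.066,vmin=190,r=30),pile(d,.04))
E
```

```text
t 36.7 pos [ 0.452  -0.1568  0.1034] head 96.75 F [ 0.3 -0.3 -0.3] gap 0.0583 j [ 0.43  0.35 -0.18  2.09  0.09  0.7   1.88]
[0.4498, -0.1559, 0.034, np.float64(96.69999999999999)] -> [0.0023, 0.0012, 0.0694] [-0.001, 0.004, 0.001] rows 1.7
[array([525.8, 294.8, 109.5, 101.8, -85.1])] [542.6 315.9  80.6  39.    5.1]
```

View pics/t10.png

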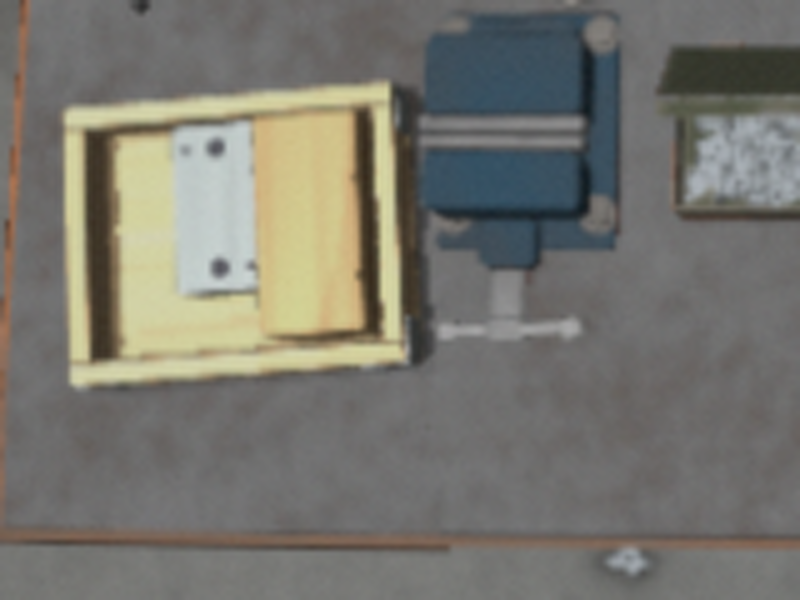

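The wide block is down in its slot, square and clear of both the pile and the wall. Now I grip the narrow block.

Emit:
play_rows:
  motion:
    - [0.058,0.001,0.001,0.02,0,0,0]
    - [0.058,0.001,0.001,0.038,0,0,0]
    - [0.058,0.001,0.001,0.052,0,0,0]
    - [0.058,0.001,0.001,0.06,0,0,0]
    - [0.058,0.001,0.001,0.066,0,0,0]
    - [0.058,0.001,0.001,0.068,0,0,0]
    - [0.058,0.001,0.001,0.068,0,0,0]
    - [0.026,0.001,0.001,0.068,0,0,0]
    - [0.026,0.001,0.001,0.068,0,0,0]
    - [0.026,0.001,0.001,0.068,0,0,0]
    - [0.026,0.001,0.001,0.068,0,0,0]
    - [0.026,0.001,0.001,0.068,0,0,0]
    - [0.026,0.001,0.001,0.068,0,0,0]

```text
time_s: 37.85
position: [0.4499, -0.1559, 0.0342]
tool_rot: [0.001, -0.059, 0.998, 0.0]
contact_force: [-0.3, 1.0, 6.8]
finger_gap: 0.453
```

```bash
python3 - <<'E'
from h import *
c=np.array([.530,.307]);a=np.radians(4.8);ex=np.array([np.cos(a),np.sin(a)]);ey=np.array([-ex[1],ex[0]])
d=img("top");q=ray(d,np.array([[255,115],[355,110],[368,328],[262,335]])/5+[85,160],.066)[:,:2]
print("wide in box frame",((q-c)@np.c_[ex,ey]*1000).round(1).tolist())
q=ray(d,np.array([[175,127],[178,295]])/5+[85,160],.04)[:,:2];print("pile left corners",((q-c)@np.c_[ex,ey]*1000).round(1).tolist())
p=c-.010*ex+.049*ey;print(p)
go((*p,.18,94.8))
E
```

```text
wide in box frame [[50.4, -23.1], [48.9, -70.5], [-52.8, -71.7], [-52.3, -22.2]]
pile left corners [[52.7, 24.6], [-28.6, 25.9]]
[0.51593486 0.35499137]
t 37.9 pos [ 0.4499 -0.1559  0.0342] head 96.71 F [-1.   0.2  6.1] gap 0.0387 j [ 0.41  0.48 -0.15  2.12  0.13  0.55  1.84]
[np.float64(0.5159348570842215), np.float64(0.3549913716699026), 0.18, np.float64(94.80000000000001)] -> [-0.1255, 0.4997, -0.1455] [0.0, 0.002, 0.033] rows 12.8
```

Emit:
play_rows:
  motion:
    - [0.026,0,0,-0.02,0,0,0]
    - [0.026,0,0,-0.06,0,0,0]
    - [0.026,0,0,-0.1,0,0,0]
    - [0.026,0,0,-0.14,0,0,0]
    - [0.026,-0.125,0.5,-0.15,0,0,0.033]
    - [0.026,-0.125,0.5,-0.15,0,0,0.033]
    - [0.026,-0.125,0.5,-0.15,0,0,0.033]
    - [0.026,-0.125,0.5,-0.15,0,0,0.033]
    - [0.026,-0.125,0.5,-0.15,0,0,0.033]
    - [0.026,-0.125,0.5,-0.15,0,0,0.033]
    - [0.026,-0.125,0.5,-0.15,0,0,0.033]
    - [0.026,-0.125,0.5,-0.15,0,0,0.033]
    - [0.026,-0.125,0.5,-0.15,0,0,0.033]
    - [0.026,-0.125,0.5,-0.15,0,0,0.033]
    - [0.026,-0.125,0.5,-0.15,0,0,0.033]
    - [0.026,-0.125,0.5,-0.15,0,0,0.033]
    - [0.026,-0.125,0.5,-0.15,0,0,0.033]
    - [0.026,-0.125,0.5,-0.15,0,0,0.033]
    - [0.026,-0.125,0.5,-0.15,0,0,0.033]
    - [0.026,-0.125,0.5,-0.15,0,0,0.033]

```text
time_s: 39.57
position: [0.5147, 0.3538, 0.1831]
tool_rot: [-0.0, -0.042, 0.999, -0.0]
contact_force: [0.6, -0.7, -1.7]
finger_gap: 0.456
```

Emit:
play_rows:
  motion:
    - [0.026,0,0,0.03,0,0,0]
    - [0.026,0,0,0.06,0,0,0]
    - [0.026,0,0,0.08,0,0,0]
    - [0.026,0,0,0.08,0,0,0]
    - [0.026,0,0,0.08,0,0,0]
    - [0.026,0,0,0.08,0,0,0]
    - [0.026,0,0,0.08,0,0,0]
    - [0.026,0,0,0.08,0,0,0]

```text
time_s: 40.23
position: [0.516, 0.356, 0.1057]
tool_rot: [0.002, -0.042, 0.999, 0.001]
contact_force: [-0.3, 0.1, -1.4]
finger_gap: 0.451
```

```bash
python3 - <<'E'
from h import *
go((.5159,.355,.042,94.8))
E
```

```text
t 40.2 pos [0.516  0.356  0.1057] head 94.8 F [-0.3  0.1 -1.4] gap 0.0385 j [-0.37  0.59 -0.37  1.71  0.27  0.88  0.8 ]
[0.5159, 0.355, 0.042, np.float64(94.80000000000001)] -> [0.0004, -0.0012, 0.0637] [0.002, 0.003, -0.0] rows 1.5
```

Emit:
play_rows:
  motion:
    - [0.026,-0.001,0,0.015,0,0,0]
    - [0.026,-0.001,0,0.027,0,0,0]
    - [0.026,-0.001,0,0.036,0,0,0]
    - [0.026,-0.001,0,0.043,0,0,0]
    - [0.026,-0.001,0,0.049,0,0,0]
    - [0.026,-0.001,0,0.054,0,0,0]
    - [0.026,-0.001,0,0.058,0,0,0]
    - [0.026,-0.001,0,0.06,0,0,0]
    - [0.026,-0.001,0,0.061,0,0,0]
    - [0.026,-0.001,0,0.061,0,0,0]
    - [0.026,-0.001,0,0.061,0,0,0]

```text
time_s: 41.15
position: [0.5152, 0.3562, 0.0424]
tool_rot: [-0.0, -0.042, 0.999, 0.001]
contact_force: [-0.9, 1.0, -1.6]
finger_gap: 0.456
```

```bash
python3 - <<'E'
from h import *
go((.5159,.355,.042,94.8))
E
```

```text
t 41.1 pos [0.5152 0.3562 0.0424] head 94.85 F [-0.9  1.  -1.6] gap 0.0389 j [-0.39  0.68 -0.34  1.74  0.31  0.78  0.77]
[0.5159, 0.355, 0.042, np.float64(94.80000000000001)] -> [-0.0006, -0.0012, 0.0004] [0.002, -0.0, 0.001] rows 0.0
```

Emit:
play_rows:
  motion:
    - [0.026,-0.001,-0.001,0.001,0,0,0]
    - [0.026,-0.001,-0.001,0.002,0,0,0]
    - [0.026,-0.001,-0.001,0.0025,0,0,0]
    - [0.026,-0.001,-0.001,0.0025,0,0,0]
    - [0.05,-0.001,-0.001,0.0025,0,0,0]
    - [0.05,-0.001,-0.001,0.0025,0,0,0]
    - [0.05,-0.001,-0.001,0.0025,0,0,0]
    - [0.05,-0.001,-0.001,-0.01,0,0,0]
    - [0.05,-0.001,-0.001,-0.05,0,0,0]
    - [0.05,-0.001,-0.001,-0.09,0,0,0]
    - [0.05,-0.001,-0.001,-0.13,0,0,0]
    - [0.05,-0.001,-0.001,-0.14,0,0,0]
    - [0.05,-0.001,-0.001,-0.14,0,0,0]
    - [0.05,-0.001,-0.001,-0.14,0,0,0]

```text
time_s: 42.32
position: [0.5175, 0.3545, 0.184]
tool_rot: [0.001, -0.042, 0.999, 0.001]
contact_force: [-0.4, -1.1, -0.7]
finger_gap: 0.584
```

```bash
python3 - <<'E'
from h import *
d=img("top");print([blocks(d,[(276,240)],vmin=v,r=20)[0] for v in(150,175,190)])
s=img("scene")
save(d,"pics/t11.png",250,220,300,260,12)
go((.4494,-.0388,.18,4.8))
E
```

```text
[array([450.5, -38.6,  37. ,  25.2,  89.6]), array([449.4, -38.7,  37. ,  22.9,  89.9]), array([449.8, -38.7,  36.6,  23. ,  82.9])]
t 42.4 pos [0.5161 0.3536 0.1814] head 94.81 F [ 0.8  0.1 -0.3] gap 0.05 j [-0.35  0.51 -0.4   1.66  0.22  1.02  0.83]
[0.4494, -0.0388, 0.18, np.float64(184.8)] -> [0.0994, -0.3854, 0.0018] [0.001, -0.002, -1.571] rows 12.6
```

View pics/t11.png

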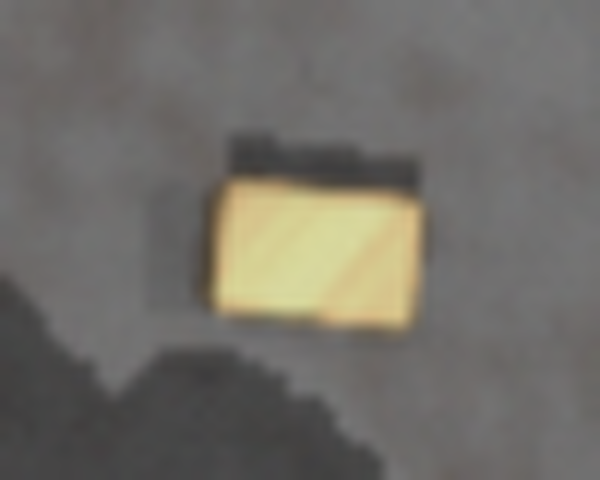

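The short block's top edge tilts about 6° in the image, from (232,180) to (425,200), so its 26 mm direction heads 174.2°.

Emit:
play_rows:
  motion:
    - [0.046,0.099,-0.386,0,0,0,-1.387]
    - [0.046,0.099,-0.386,0,0,0,-1.387]
    - [0.046,0.099,-0.386,0,0,0,-1.387]
    - [0.046,0.099,-0.386,0,0,0,-1.387]
    - [0.046,0.099,-0.386,0,0,0,-1.387]
    - [0.046,0.099,-0.386,0,0,0,-1.387]
    - [0.046,0.099,-0.386,0,0,0,-1.387]
    - [0.046,0.099,-0.386,0,0,0,-1.387]
    - [0.046,0.099,-0.386,0,0,0,-1.387]
    - [0.046,0.099,-0.386,0,0,0,-1.387]
    - [0.046,0.099,-0.386,0,0,0,-1.387]
    - [0.046,0.099,-0.386,0,0,0,-1.387]
    - [0.046,0.099,-0.386,0,0,0,-1.387]
    - [0.046,0.099,-0.386,0.04,0,0,-1.387]
    - [0.046,0.099,-0.386,0.08,0,0,-1.387]
    - [0.046,0.099,-0.386,0.08,0,0,-1.387]
    - [0.046,0.099,-0.386,0.08,0,0,-1.387]
    - [0.046,0.099,-0.386,0.08,0,0,-1.387]
    - [0.046,0.099,-0.386,0.08,0,0,-1.387]
    - [0.046,0.099,-0.386,0.08,0,0,-1.387]

```text
time_s: 44.08
position: [0.4521, -0.0376, 0.104]
tool_rot: [0.001, -0.672, 0.741, -0.001]
contact_force: [-0.3, -0.4, 0.7]
finger_gap: 0.538
```

```bash
python3 - <<'E'
from h import *
go((.4497,-.0388,.036,174.2))
d=img("top"); save(d,"pics/t12.png",85,160,245,280,5)
E
```

```text
t 44.1 pos [ 0.4521 -0.0376  0.104 ] head 174.41 F [-0.3 -0.4  0.7] gap 0.046 j [ 0.89  0.53 -1.05  2.12  0.64  0.84  2.49]
[0.4497, -0.0388, 0.036, np.float64(174.2)] -> [0.0014, 0.0025, 0.068] [-0.003, -0.0, 0.004] rows 1.6
```

View pics/t12.png

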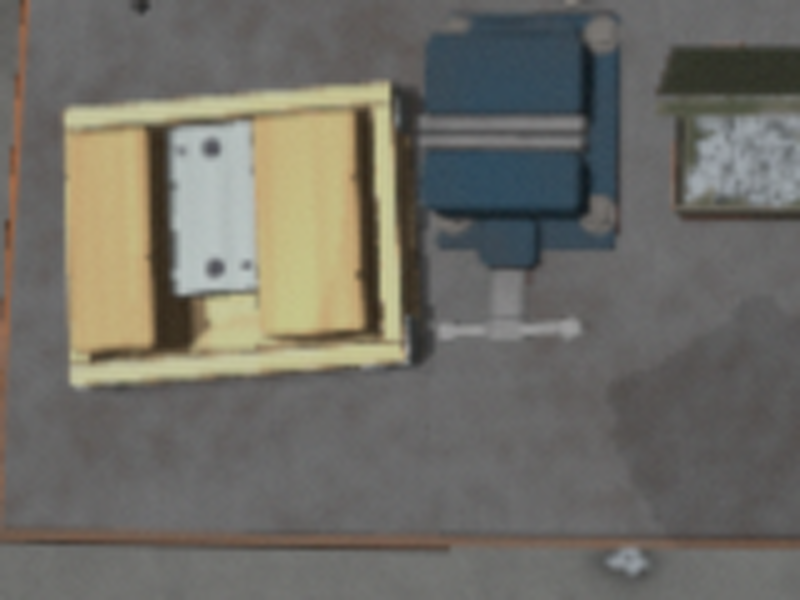

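Both long blocks are in and square. Joint 7 is at 2.49, close to its limit, so I turn the gripper back half a turn for the equivalent grasp.

Emit:
play_rows:
  motion:
    - [0.046,0,0,-0.03,0,0,0.125]
    - [0.046,0,0,-0.03,0,0,1.57]
    - [0.046,0,0,-0.03,0,0,1.57]
    - [0.046,0,0,-0.03,0,0,1.57]
    - [0.046,0,0,-0.03,0,0,1.57]
    - [0.046,0,0,-0.03,0,0,1.57]
    - [0.046,0,0,-0.03,0,0,1.57]
    - [0.046,0,0,-0.03,0,0,1.57]
    - [0.046,0,0,-0.03,0,0,1.57]
    - [0.046,0,0,-0.03,0,0,1.57]
    - [0.046,0,0,-0.03,0,0,1.57]
    - [0.046,0,0,-0.03,0,0,1.57]
    - [0.046,0,0,-0.03,0,0,1.57]
    - [0.046,0,0,-0.03,0,0,1.57]
    - [0.046,0,0,-0.03,0,0,1.57]

```text
time_s: 45.38
position: [0.4512, -0.0379, 0.1332]
tool_rot: [0.001, 0.048, 0.999, -0.0]
contact_force: [0.1, 0.2, -0.7]
finger_gap: 0.54
```

Emit:
play_rows:
  motion:
    - [0.046,0,0,0,0,0,1.57]
    - [0.046,0,0,0,0,0,1.57]
    - [0.046,0,0,0,0,0,1.57]
    - [0.046,0,0,0,0,0,1.57]
    - [0.046,0,0,0,0,0,1.57]
    - [0.046,0,0,0,0,0,1.57]
    - [0.046,0,0,0,0,0,1.57]
    - [0.046,0,0,0,0,0,1.57]
    - [0.046,0,0,0,0,0,1.57]
    - [0.046,0,0,0,0,0,1.57]
    - [0.046,0,0,0,0,0,1.57]
    - [0.046,0,0,0,0,0,1.57]
    - [0.046,0,0,0,0,0,1.57]
    - [0.046,0,0,0.03,0,0,1.57]
    - [0.046,0,0,0.03,0,0,1.57]
    - [0.046,0,0,0.03,0,0,1.57]
    - [0.046,0,0,0.03,0,0,1.57]

```text
time_s: 46.8
position: [0.4507, -0.038, 0.1028]
tool_rot: [-0.001, 0.74, 0.672, 0.0]
contact_force: [0.2, -0.0, 0.2]
finger_gap: 0.539
```

```bash
python3 - <<'E'
from h import *
go((.4497,-.0388,.036,-5.8))
E
```

```text
t 46.8 pos [ 0.4507 -0.038   0.1028] head -5.5 F [ 0.2 -0.   0.2] gap 0.046 j [ 0.38  0.34 -0.41  2.14  0.21  0.7  -0.26]
[0.4497, -0.0388, 0.036, np.float64(-5.799999999999997)] -> [-0.001, -0.0009, 0.0668] [-0.0, -0.001, 0.005] rows 1.6
```

Emit:
play_rows:
  motion:
    - [0.046,-0.001,-0.001,0.02,0,0,0.005]
    - [0.046,-0.001,-0.001,0.038,0,0,0.005]
    - [0.046,-0.001,-0.001,0.052,0,0,0.005]
    - [0.046,-0.001,-0.001,0.06,0,0,0.005]
    - [0.046,-0.001,-0.001,0.065,0,0,0.005]
    - [0.046,-0.001,-0.001,0.067,0,0,0.005]
    - [0.046,-0.001,-0.001,0.067,0,0,0.005]
    - [0.015,-0.001,-0.001,0.067,0,0,0.005]
    - [0.015,-0.001,-0.001,0.067,0,0,0.005]
    - [0.015,-0.001,-0.001,0.067,0,0,0.005]
    - [0.015,-0.001,-0.001,0.067,0,0,0.005]
    - [0.015,-0.001,-0.001,0.067,0,0,0.005]
    - [0.015,-0.001,-0.001,0.067,0,0,0.005]

```text
time_s: 47.88
position: [0.4505, -0.0391, 0.0362]
tool_rot: [0.0, 0.743, 0.67, 0.001]
contact_force: [-1.2, 0.0, 5.6]
finger_gap: 0.29
```

```bash
python3 - <<'E'
from h import *
c=np.array([.530,.307]);a=np.radians(4.8);ex=np.array([np.cos(a),np.sin(a)]);ey=np.array([-ex[1],ex[0]])
d=img("top")
for n,q,z in(("pile",[[170,127],[174,296],[258,292]],.04),("narrow",[[68,135],[148,127],[155,348],[72,352]],.066),("wide",[[255,115],[355,110],[368,328],[262,335]],.066)):
    print(n,((ray(d,np.array(q)/5+[85,160],z)[:,:2]-c)@np.c_[ex,ey]*1000).round(1).tolist())
p=c-.042*ex+.0045*ey;print(p)
go((*p,.2,4.8),(*p,.11,4.8))
E
```

```text
pile [[52.9, 27.1], [-28.9, 27.9], [-30.1, -13.1]]
narrow [[48.3, 67.1], [49.0, 28.3], [-54.6, 28.5], [-53.5, 68.1]]
wide [[50.4, -23.1], [48.9, -70.5], [-52.8, -71.7], [-52.3, -22.2]]
[0.48777075 0.30796975]
t 47.9 pos [ 0.4505 -0.0392  0.0362] head -5.9 F [-0.3  0.   5.9] gap 0.0242 j [ 0.33  0.47 -0.35  2.17  0.3   0.55 -0.35]
[np.float64(0.48777074961652545), np.float64(0.3079697484466655), 0.2, np.float64(4.799999999999997)] -> [0.3493, 0.0017, -0.1635] [0.002, -0.001, -0.187] rows 9.2
[np.float64(0.48777074961652545), np.float64(0.3079697484466655), 0.11, np.float64(4.799999999999997)] -> [0.3492, 0.0016, -0.0735] [0.002, -0.001, -0.187] rows 8.6
```

```bash
python3 - <<'E'
from h import *
c=np.array([.530,.307]);a=np.radians(4.8);ex=np.array([np.cos(a),np.sin(a)]);ey=np.array([-ex[1],ex[0]])
d=img("top");S=cv2.cvtColor(d["color"],cv2.COLOR_RGB2HSV)
for u in(122,126,130,134):
    r=S[205:240,u,1].astype(int); top=np.median(S[205:214,u,1]);bot=np.median(S[221:226,u,1]);t=(top+bot)/2
    i=next(k for k in range(len(r)) if r[k]>t); v=205+i-1+(t-r[i-1])/(r[i]-r[i-1])
    print(u,v.round(2),((ray(d,[(u,v)],.04)[0,:2]-c)@np.c_[ex,ey]*1000).round(1), S[225:236,u,2].tolist())
    print("  wall -57 predicted row",[proj(d,[[*(c-.057*ex+k*ey),.042]])[0].round(1).tolist() for k in(.0,.02)] if u==122 else "")
E
```

```text
122 219.39 [-29.7  22.5] [61, 59, 63, 66, 95, 122, 165, 201, 206, 199, 155]
  wall -57 predicted row [[131.4, 230.1], [123.2, 230.7]]
126 218.66 [-28.7  12.7] [153, 184, 200, 202, 179, 154, 180, 202, 201, 185, 137]
  wall -57 predicted row 
130 218.26 [-28.5   2.9] [204, 204, 205, 203, 189, 178, 201, 204, 199, 168, 104]
  wall -57 predicted row 
134 217.97 [-28.6  -6.8] [203, 203, 204, 202, 184, 162, 200, 203, 201, 171, 113]
  wall -57 predicted row
```

Emit:
play_rows:
  motion:
    - [0.015,0,0,-0.02,0,0,0]
    - [0.015,0,0,-0.06,0,0,0]
    - [0.015,0,0,-0.1,0,0,0]
    - [0.015,0,0,-0.14,0,0,0]
    - [0.015,0.349,0.002,-0.16,0,0,-0.187]
    - [0.015,0.349,0.002,-0.16,0,0,-0.187]
    - [0.015,0.349,0.002,-0.16,0,0,-0.187]
    - [0.015,0.349,0.002,-0.16,0,0,-0.187]
    - [0.015,0.349,0.002,-0.16,0,0,-0.187]
    - [0.015,0.349,0.002,-0.16,0,0,-0.187]
    - [0.015,0.349,0.002,-0.16,0,0,-0.187]
    - [0.015,0.349,0.002,-0.16,0,0,-0.187]
    - [0.015,0.349,0.002,-0.16,0,0,-0.187]
    - [0.015,0.349,0.002,-0.16,0,0,-0.187]
    - [0.015,0.349,0.002,-0.12,0,0,-0.187]
    - [0.015,0.349,0.002,-0.08,0,0,-0.187]
    - [0.015,0.349,0.002,-0.08,0,0,-0.187]
    - [0.015,0.349,0.002,-0.08,0,0,-0.187]
    - [0.015,0.349,0.002,-0.08,0,0,-0.187]
    - [0.015,0.349,0.002,-0.08,0,0,-0.187]

```text
time_s: 49.65
position: [0.489, 0.3085, 0.1183]
tool_rot: [0.0, 0.677, 0.736, 0.002]
contact_force: [0.1, -0.2, -0.6]
finger_gap: 0.286
```

```bash
python3 - <<'E'
from h import *
c=np.array([.530,.307]);a=np.radians(4.8);ex=np.array([np.cos(a),np.sin(a)]);ey=np.array([-ex[1],ex[0]])
p=c-.0425*ex+.0045*ey;print(p)
go((*p,.0445,4.8))
E
```

```text
[0.4872725  0.30792791]
t 49.6 pos [0.489  0.3085 0.1183] head 4.78 F [ 0.1 -0.2 -0.6] gap 0.0245 j [-0.18  0.54 -0.56  1.83  0.36  0.87 -0.82]
[np.float64(0.4872725031869007), np.float64(0.3079279095249994), 0.0445, np.float64(4.799999999999997)] -> [-0.0006, -0.0021, 0.0738] [0.004, -0.003, -0.0] rows 1.8
```

Emit:
play_rows:
  motion:
    - [0.015,0,-0.002,0.015,0,0,0]
    - [0.015,0,-0.002,0.03,0,0,0]
    - [0.015,0,-0.002,0.033,0,0,0]
    - [0.015,0,-0.002,0.033,0,0,0]
    - [0.015,0,-0.002,0.033,0,0,0]
    - [0.015,0,-0.002,0.033,0,0,0]
    - [0.015,0,-0.002,0.033,0,0,0]

```text
time_s: 50.23
position: [0.4862, 0.3081, 0.0839]
tool_rot: [0.0, 0.677, 0.736, 0.001]
contact_force: [0.4, 0.1, -0.7]
finger_gap: 0.29
```

```bash
python3 - <<'E'
from h import *
go((.4869,.3079,.0445,4.8))
s=img("scene"); save(s,"pics/s13.png",125,110,225,200,7)
E
```

```text
t 50.2 pos [0.4862 0.3081 0.0839] head 4.81 F [ 0.4  0.1 -0.7] gap 0.0247 j [-0.2   0.58 -0.54  1.85  0.4   0.81 -0.85]
[0.4869, 0.3079, 0.0445, np.float64(4.799999999999997)] -> [-0.0003, 0.0006, 0.0394] [0.002, -0.002, 0.0] rows 0.9
```

View pics/s13.png

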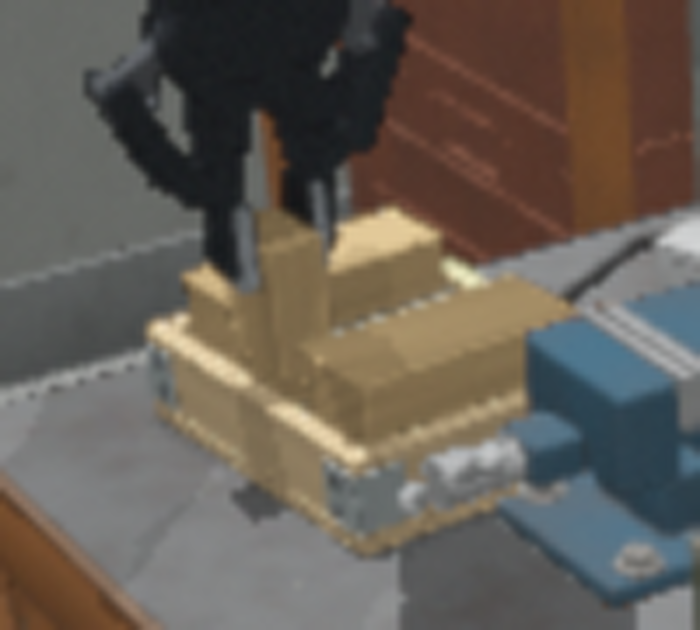

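The short block is over the end slot between the two long blocks, and all are square. I lower it while watching the force.

Emit:
play_rows:
  motion:
    - [0.015,0,0.0005,0.003,0,0,0]
    - [0.015,0,0.0005,0.006,0,0,0]
    - [0.015,0,0.0005,0.009,0,0,0]
    - [0.015,0,0.0005,0.012,0,0,0]
    - [0.015,0,0.0005,0.016,0,0,0]
    - [0.015,0,0.0005,0.02,0,0,0]
    - [0.015,0,0.0005,0.02,0,0,0]
    - [0.015,0,0.0005,0.02,0,0,0]

```text
time_s: 50.95
position: [0.4862, 0.3075, 0.0623]
tool_rot: [-0.0, 0.677, 0.736, 0.0]
contact_force: [1.4, 0.4, -2.2]
finger_gap: 0.289
```

```bash
python3 - <<'E'
from h import *
go((.4869,.3079,.0445,4.8))
E
```

```text
t 51.0 pos [0.4862 0.3075 0.0623] head 4.81 F [ 1.4  0.4 -2.2] gap 0.0247 j [-0.21  0.61 -0.52  1.86  0.42  0.78 -0.87]
[0.4869, 0.3079, 0.0445, np.float64(4.799999999999997)] -> [0.0003, 0.0007, 0.0178] [0.0, -0.001, 0.0] rows 0.4
```

Emit:
play_rows:
  motion:
    - [0.015,0,0.0005,0.004,0,0,0]
    - [0.015,0,0.0005,0.008,0,0,0]
    - [0.015,0,0.0005,0.012,0,0,0]
    - [0.015,0,0.0005,0.015,0,0,0]
    - [0.015,0,0.0005,0.017,0,0,0]
    - [0.015,0,0.0005,0.018,0,0,0]
    - [0.015,0,0.0005,0.0185,0,0,0]
    - [0.015,0,0.0005,0.0185,0,0,0]

```text
time_s: 51.62
position: [0.4863, 0.3077, 0.0444]
tool_rot: [-0.0, 0.677, 0.736, 0.0]
contact_force: [-0.0, -0.6, 2.5]
finger_gap: 0.295
```

```bash
python3 - <<'E'
from h import *
go((.4869,.3079,.0445,4.8))
E
```

```text
t 51.6 pos [0.4863 0.3077 0.0444] head 4.82 F [-0.  -0.6  2.5] gap 0.0252 j [-0.22  0.64 -0.5   1.86  0.44  0.75 -0.88]
[0.4869, 0.3079, 0.0445, np.float64(4.799999999999997)] -> [0.0002, 0.0006, -0.0001] [0.0, -0.001, 0.0] rows 0.0
```

Emit:
play_rows:
  motion:
    - [0.036,0,0,0,0,0,0]
    - [0.036,0,0,0,0,0,0]
    - [0.036,0,0,0,0,0,0]
    - [0.036,0,0,-0.02,0,0,0]
    - [0.036,0,0,-0.06,0,0,0]
    - [0.036,0,0,-0.1,0,0,0]
    - [0.036,0,0,-0.14,0,0,0]
    - [0.036,0,0,-0.15,0,0,0]
    - [0.036,-0.4,0,-0.15,0,0,0]
    - [0.036,-0.4,0,-0.15,0,0,0]
    - [0.036,-0.4,0,-0.15,0,0,0]
    - [0.036,-0.4,0,-0.15,0,0,0]
    - [0.036,-0.4,0,-0.15,0,0,0]
    - [0.036,-0.4,0,-0.15,0,0,0]
    - [0.036,-0.4,0,-0.15,0,0,0]
    - [0.036,-0.4,0,-0.15,0,0,0]
    - [0.036,-0.4,0,-0.15,0,0,0]
    - [0.036,-0.4,0,-0.15,0,0,0]
    - [0.036,-0.4,0,-0.15,0,0,0]
    - [0.036,-0.4,0,-0.15,0,0,0]

```text
time_s: 53.28
position: [0.5196, -0.093, 0.1934]
tool_rot: [-0.001, 0.678, 0.735, 0.0]
contact_force: [0.3, 0.6, -0.0]
finger_gap: 0.417
```

```bash
python3 - <<'E'
from h import *
go()
d=img("top"); s=img("scene")
a=cv2.resize(d["color"][165:245,85:185],None,fx=4,fy=4,interpolation=2);b=cv2.resize(s["color"][115:215,125:250],None,fx=3.2,fy=3.2,interpolation=2)
cv2.imwrite("pics/f.png",np.hstack([a,b])[...,::-1])
E
```

```text
t 53.3 pos [ 0.5196 -0.093   0.1934] head 4.56 F [ 0.3  0.6 -0. ] gap 0.0356 j [ 0.53  0.33 -0.48  1.89  0.19  0.96  0.04]
```

```bash
python3 - <<'E'
from h import *
c=np.array([530,307.]);a=np.radians(4.8);ex=np.array([np.cos(a),np.sin(a)]);ey=np.array([-ex[1],ex[0]])
d=img("top");hsv=cv2.cvtColor(d["color"],cv2.COLOR_RGB2HSV);m0=((hsv[...,1]>60)&(hsv[...,2]>150)).astype(np.uint8)
for n,x,y,w,h in(("short",-42.8,4.5,26,40),("narrow",0,49,104,40),("wide",0,-44,104,50)):
    P=[[*((c+(x+i*(w/2+3))*ex+(y+j*(h/2+2))*ey)/1000),.066] for i,j in((1,1),(1,-1),(-1,-1),(-1,1))]
    roi=np.zeros_like(m0);cv2.fillConvexPoly(roi,proj(d,P).round().astype(int),1)
    r=rect(d,m0*roi,.066);print(n,r,"box xy",((r[:2]-c)@np.c_[ex,ey]).round(1))
for u in(126,130,134):print(u,hsv[205:238,u,1].tolist(),hsv[205:238,u,2].tolist())
E
```

```text
short [485.2 306.4  35.5  25.  -87.5] box xy [-44.7   3.2]
narrow [524.3 357.2 108.4  38.7   3.3] box xy [-1.5 50.5]
wide [536.5 261.6 108.7  49.9   4.8] box xy [  2.7 -45.8]
126 [13, 13, 12, 13, 12, 11, 10, 11, 9, 13, 10, 11, 12, 9, 78, 83, 78, 76, 74, 73, 74, 72, 74, 80, 87, 95, 58, 50, 53, 63, 75, 38, 14] [190, 191, 189, 189, 191, 190, 185, 156, 135, 140, 172, 191, 176, 108, 125, 187, 195, 194, 192, 196, 193, 194, 194, 192, 175, 137, 150, 190, 193, 177, 130, 93, 94]
130 [11, 11, 11, 13, 12, 12, 12, 13, 12, 10, 11, 13, 10, 51, 90, 75, 77, 82, 90, 92, 87, 87, 87, 90, 96, 68, 55, 51, 53, 55, 49, 11, 5] [184, 184, 186, 183, 184, 185, 184, 178, 175, 179, 186, 189, 173, 116, 181, 193, 193, 192, 193, 194, 194, 193, 193, 189, 165, 143, 187, 194, 191, 159, 99, 90, 98]
134 [12, 11, 11, 12, 12, 12, 12, 13, 12, 12, 12, 12, 8, 46, 105, 105, 102, 103, 102, 103, 104, 104, 101, 101, 102, 55, 49, 51, 52, 52, 42, 11, 5] [190, 191, 188, 190, 191, 191, 186, 139, 131, 186, 193, 190, 154, 94, 141, 155, 157, 159, 158, 161, 164, 170, 171, 167, 140, 135, 189, 195, 193, 163, 108, 96, 102]
```

```bash
python3 -c "
from rig import ctrl
print(ctrl.sign_off())"
```

```text
the job is handed in; nothing more can be done
None
```

I packed the box and handed the job in at about 53 s of robot time. The four plates are in one pile lengthwise along the box's shorter side. The wide block is on the vise side, the narrow block on the far side, and the short block at the end nearest the robot.

- **Knocked block:** The wide block had been moved about 3 cm while I was working. I spotted this before gripping it, measured it again, and picked it up from its new position.
- **Pile:** With all four plates in, it measured 80.6 × 43.8 mm at a 5.0° yaw, and the box is at 4.8°. It was about 1.5 mm off its planned spot.
- **Long blocks:** Both went to their planned depth without jamming and were pressed the last 1–2 mm onto the box floor before release. The last picture showing both had them square.
- **Short block:** It went into a slot of about 28 mm. A small upward force at the expected height showed it was on the floor.

**Not confirmed:**
- I had used up the picture allowance, so I checked the finished box only with numbers from the top camera, not by eye.
- Those numbers put all three blocks within about 3 mm of plan.
- They read the narrow block as 1.5° out of square. Its outline blended into the box rim, so I took that as measuring error and did not correct it.
- The bolts and gauge block were not measured at the end, but no move went near them.

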